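# Tilt the rack tier out of the soak bin and stack it

### The job

Take the slatted rack tier out of the deep soak bin: its back edge is tucked under the bin's hold-down lip, so lift the handle end first to tilt it, then draw it out over the low wall. Set it level on the lower frame with its four feet fully home in the four corner sockets, keeping hold of it until the feet are in, then let go. Do not disturb the dish stack, the reagent bottle or the tip box.

Things in the scene. Friction and masses are not known exactly. Their poses are not given: they have to be found in the camera images.
- bin: Grey open-topped soak bin, fixed; inside 170 mm long (its x) by 104 mm wide (y), walls 4 mm thick, floor 5 mm thick. Three walls are 100 mm high; the one at its +x end (away from the robot) only 45 mm. The tier cannot come out level: the lip covers its back edge, the low wall stops its front. Origin: centre of the underside, z up.
- bin_lip (a point): Middle of the free edge of the bin's steel hold-down lip, at its underside, 47 mm above the bench. The lip is 4 mm thick, full width, and juts 28 mm inward (+x) from the bin's -x wall; the tier's back edge lies about 18 mm beneath it, with 12 mm of air over the shelf. Axes as the bin's.
- tier_mid (a point): Centre of the slatted shelf of the loose aluminium rack tier (0.2 to 0.45 kg): 150 mm long (x), 90 wide (y), 8 thick (z, up). The point is half-way through the shelf, 26 mm above the bottoms of its feet. It starts standing on the bin's floor, handle end (+x) at the low wall, with about 10 mm of play at each end and 7 mm at each side.
- tier_foot (a point): Bottom of one of the tier's four round feet, the one at x = +63, y = +33 mm from tier_mid; the others at the other corners (+-63, +-33). Feet are 12 mm in diameter, reach 22 mm below the shelf's underside, and taper to 7 mm in the last 6 mm. Axes as the tier's.
- tier_handle (a point): Grasp point on the tier's handle, a white upright end plate at its +x end, 10 mm thick (x), 60 wide (y), flush with the shelf's end, its top 97 mm above the feet's bottoms. The point is in mid-thickness, 17 mm below the top, at x = +70, z = +54 mm from tier_mid, same axes. Pinch it across its thickness from above, one finger outside over the low wall.
- frame: Lower stacking frame, aluminium, fixed: four square posts 27 mm wide, 60 high, at x = +-63, y = +-33 mm, each with a square socket in its top 17 mm wide, 16 deep. Seated, the tier's feet stand on the socket floors, 44 mm above the bench, and tier_mid is 70 mm above the bench over the frame's centre; either way round is right. Origin: centre of the underside, x along its length.
- dish_stack: Bystander: loose stack of culture dishes, 90 mm across, 61 mm high, origin under its centre.
- reagent_bottle: Bystander: loose glass bottle with a blue cap, 72 mm across, 160 mm high, origin under its centre.
- tip_box: Bystander: loose blue pipette-tip box with a clear lid, 122 x 87 mm, 75 mm high, origin under its centre.
Mind the look-alikes: they are no part of the job. Leave any purple or yellow look-alike of the bin alone. What is shaped like the frame but turquoise is not meant.

How it is judged:
By the outcome, as a careful person would: the job done as asked, in the order asked, and still so for the second after the job is handed in, with the robot touching nothing.
It also fails if it takes over 53 s, if anything falls off the work surface, if the arm or the gripper's body presses on something with over 40 N, if the wrist force passes 120 N, or if a joint passes its speed limit or range.

### The arm

A 6-joint arm with a two-finger parallel gripper is mounted at the origin on the work surface. World frame = base frame: x ahead of the robot, y to its left, z up, the work surface at z = 0. Lengths are in m, angles in rad, forces in N, time in s.
With the tool pointing down it reaches from about 0.375 to 0.9 m from the base axis. Payload 3.1 kg.
Tool frame: the origin (TCP) lies on the centre line of the jaws, within the pads' length; the fingertips stand 14 mm ahead of it and the grasp point (between the pads) lies 5 mm behind it (env.tip_reach is the distance from the TCP to the fingertips, in m); z points along the fingers, y is the direction in which the jaws open and shut (so a half turn about z gives the same grasp; the last joint's range is limited). The gripper opens to 87 mm and grips with 3 to 60 N. Pads are 19 mm wide; open, the fingers measure 117 mm over their backs; the gripper's body (75 mm by 190 mm) begins 51 mm behind the grasp point.
Start: joints at [-1.319, 0.527, 1.433, -0, 1.181, -0.178], TCP at [0.261, -0.568, 0.201] pointing down, gripper open.
Joint ranges: [-3.08, 3.08], [-0.75, 2.2], [0.22, 2.44], [-1.43, 4.57], [0, 2.65], [-2.85, 2.85]. Speed limits (rad/s): [2.79, 2.79, 3.14, 3.14, 3.14, 3.14].

### API

Orientations are given as a unit quaternion [w, x, y, z].
In Python, from plant import env gives the robot as it stands.
- The arm moves only by the shell command python3 -m creep 'ROWS' [FORCE]. ROWS is JSON, a list of rows, each an object of numbers: "dx", "dy", "dz": the shift along the tool's x, y, z in m; "rx", "ry", "rz": the turn, a rotation vector about the tool's x, y, z in degrees; "fingers": the finger opening in m, from 0 to 0.087. In form: [{"dx": .., "dy": .., "dz": .., "rx": .., "ry": .., "rz": .., "fingers": ..}, ...]. A call has 1 to 20 rows; each row is the pose to reach, as a shift and turn from the pose commanded when the call began, along the tool's axes at that moment; what a row does not reach only later rows make up. A row lasts 1/8 s, in which the tool goes at most 62.5 mm and 10.7 degrees, less where a joint would pass 70% of its speed; a pose out of reach is approached as far as the arm can. A call with a gripper value outside its range is refused whole. The fingers move at their own pace and stop on an object; FORCE is the grip in N (left out, the last holds). Time passes only in rows, so rows that repeat a pose let the fingers close. It gives the time, the measured TCP pose, the force and the opening at its end, in the units of the state.
- env.sense(): the state, without advancing time (a new reading comes with each control period).
- env.snapshot(name): name is "scene" or "top" or "wrist"; returns a dict with "pixels" (420x560x3 uint8, red, green, blue), "intrinsics" (3x3 intrinsics, pixels), "world_to_cam" (4x4, takes a point from world to camera coordinates). Camera axes: x right, y down, z forward; pixel columns grow to the right and rows downward; lengths in m; the calibration is good to about 2 mm. A picture is of the moment at which its call begins. There is no depth.
- env.close_job(): hands the job in, once; it reports no verdict.
The state is a dict: "clock": time; "joint_positions": joint angles; "qvel": joint speeds; "tau": joint torques, N m; "position": TCP position; "tcp_rot": TCP orientation; "ft_force": force on the tool from outside, world axes, zero at the start; "ft_torque": the same for the moment, N m; "gripper_width": finger opening in m.
Only numpy, scipy, OpenCV 4.12 (cv2) and the standard library are available. Lean on these libraries where they do the work, as an engineer would, in place of code of your own. Each camera call takes 0.05 s, during which the arm holds its last target.

## Working session

There is one attempt and no reset: what is moved stays moved. The work goes in short steps, Python scripts to look and compute and a shell command to move; the robot and the scene stay as the last step left them, time stands still between calls to the robot, and variables do not carry over. Pictures are saved under pics/ and viewed, and the job is handed in when it is done.

```bash
ls; mkdir -p pics
cat > h.py <<'E'
import numpy as np, cv2
from plant import env
def snap(n,f):
    s=env.snapshot(n); cv2.imwrite('pics/'+f+'.png',cv2.cvtColor(s['pixels'],cv2.COLOR_RGB2BGR)); 
    np.savez('pics/'+f+'.npz',p=s['pixels'],K=np.array(s['intrinsics']),T=np.array(s['world_to_cam'])); return s
def load(f):
    d=np.load('pics/'+f+'.npz'); return d['p'],d['K'],d['T']
def ray(K,T,u,v):
    R=T[:3,:3];t=T[:3,3]; c=-R.T@t; d=R.T@np.linalg.solve(K,[u,v,1.]); return c,d
def onz(K,T,u,v,z):
    c,d=ray(K,T,u,v); return c+d*(z-c[2])/d[2]
def proj(K,T,p):
    q=K@(T[:3,:3]@np.asarray(p,float)+T[:3,3]); return q[:2]/q[2]
E
python3 - <<'E'
from h import *
for n in ['scene','top','wrist']: 
    s=snap(n,n+'0'); T=np.array(s['world_to_cam']); print(n,-T[:3,:3].T@T[:3,3])
print(env.sense())
E
```

```text
pics
scene [ 1.07042948 -0.32506088  0.93490546]
top [0.47854883 0.01938278 1.37961123]
wrist [ 0.33727515 -0.53372725  0.38332364]
{'clock': 0.15, 'joint_positions': array([-1.31848829e+00,  5.28273790e-01,  1.43355485e+00, -4.47240070e-05,
        1.18143127e+00, -1.78529928e-01]), 'qvel': array([ 0.00051217, -0.00248515, -0.00372198, -0.00055057, -0.00069138,
       -0.00038169]), 'tau': array([-1.31887964e-04, -4.40430164e+01, -1.76842242e+01,  6.31386694e-02,
        5.52875747e-02, -1.05717832e-04]), 'position': array([ 0.26087011, -0.56731465,  0.20000038]), 'tcp_rot': array([-8.32300025e-04,  9.76884762e-01,  2.13764980e-01, -5.14119046e-05]), 'ft_force': array([-0.10054978,  0.03721017,  0.87122375]), 'ft_torque': array([-0.07457667, -0.00512965, -0.00525201]), 'gripper_width': 0.0868983389053397}
```

View pics/scene0.png

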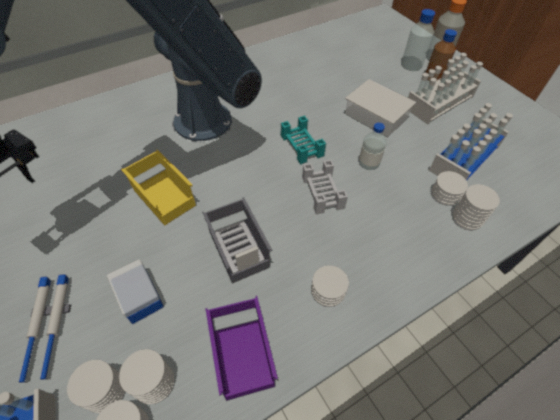

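View pics/top0.png

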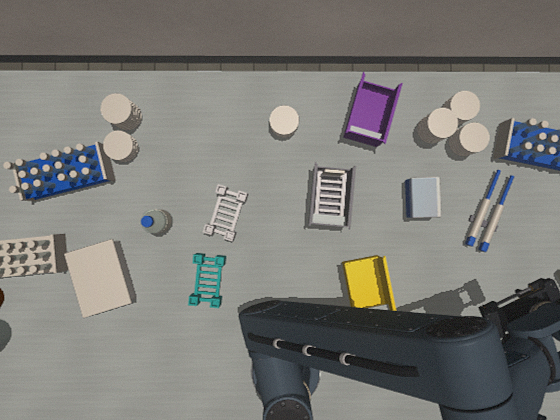

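Run:
```python
from h import *
p,K,T=load('top0'); a=cv2.resize(p[150:245,195:365],None,fx=4.7,fy=4.7,interpolation=cv2.INTER_CUBIC); cv2.imwrite('pics/c1.png',a[...,::-1])
p,K,T=load('scene0'); a=cv2.resize(p[150:290,190:360],None,fx=4.2,fy=4.2,interpolation=cv2.INTER_CUBIC); cv2.imwrite('pics/c2.png',a[...,::-1])
```

```text
(no output)
```

View pics/c1.png

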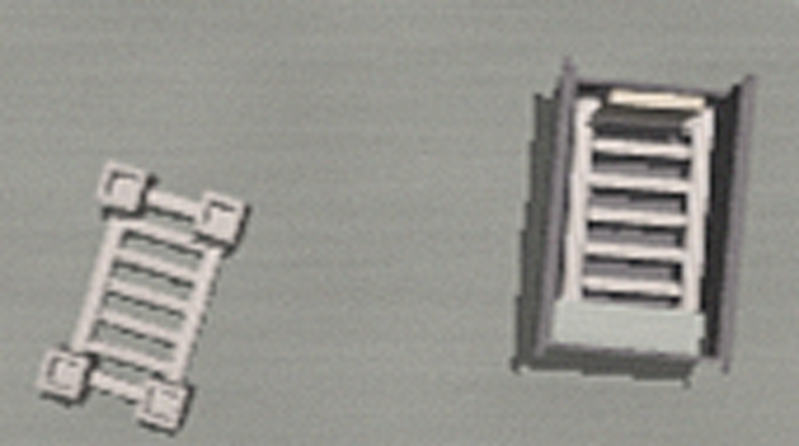

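View pics/c2.png

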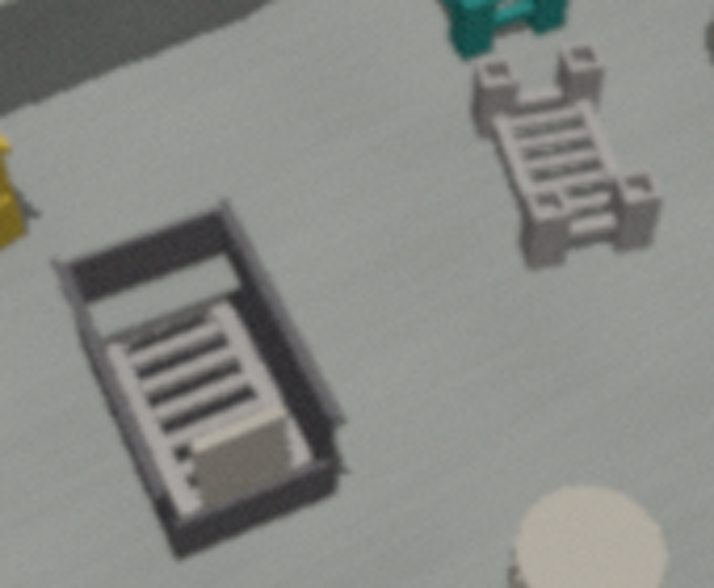

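Run:
```python
from h import *
p,K,T=load('top0'); print(K)
f=lambda u,v,z: onz(K,T,195+(u+.5)/4.7-.5,150+(v+.5)/4.7-.5,z)
S=[f(*q,.06) for q in [(125,188),(222,220),(63,376),(163,405)]]
print(np.round(S,4), np.mean(S,0)); d=(S[0]+S[1]-S[2]-S[3])/2; print('frame ax',np.linalg.norm(d),np.degrees(np.arctan2(d[1],d[0])))
H=[f(*q,.102) for q in [(610,96),(656,100),(704,104)]]; print(np.round(H,4)); d=H[0]-H[2]; print(np.linalg.norm(d),np.degrees(np.arctan2(-d[0],d[1])))
# bin walls tops: left wall & right wall
for n,q in dict(lt=(570,65),lb=(545,345),rt=(750,80),rb=(722,365)).items(): print(n,np.round(f(*q,.1),4))
# bystanders
for n,q in dict(dish=(284,121,.061),bot=(148,222,.16),tip=(423,190,.075),dish3=(474,137,.09),purple=(355,140,.1),purR=(382,147,.1)).items(): print(n,np.round(onz(K,T,*q),3))
```

```text
[[435.97916059   0.         283.02672757]
 [  0.         435.97916059 205.26682552]
 [  0.           0.           1.        ]]
[[0.566  0.1953 0.06  ]
 [0.5454 0.1328 0.06  ]
 [0.445  0.2344 0.06  ]
 [0.4264 0.1702 0.06  ]] [0.49571809 0.18316313 0.06      ]
frame ax 0.12595323070788866 -17.689636024264754
[[ 0.6213 -0.1132  0.102 ]
 [ 0.6189 -0.142   0.102 ]
 [ 0.6164 -0.1721  0.102 ]]
0.05909273701286752 -4.766235067540362
lt [ 0.641  -0.0883  0.1   ]
lb [ 0.4656 -0.0725  0.1   ]
rt [ 0.6318 -0.2013  0.1   ]
rb [ 0.4532 -0.1831  0.1   ]
dish [0.775 0.005 0.061]
bot [0.469 0.385 0.16 ]
tip [ 0.565 -0.412  0.075]
dish3 [ 0.722 -0.562  0.09 ]
purple [ 0.711 -0.204  0.1  ]
purR [ 0.69  -0.284  0.1  ]
```

```bash
cat >> h.py <<'E'
from scipy.spatial.transform import Rotation as Rn
def R_of(q): return Rn.from_quat([q[1],q[2],q[3],q[0]])
def want(head,tilt=0):
    """tool y at heading head (deg) level, tool down; then tier tilt: handle(+x along head) end up by tilt deg"""
    h=np.radians(head); y=np.array([np.cos(h),np.sin(h),0]); z=np.array([0,0,-1.]); x=np.cross(y,z)
    R=Rn.from_matrix(np.c_[x,y,z]); ax=np.array([np.sin(h),-np.cos(h),0])
    return Rn.from_rotvec(ax*np.radians(tilt))*R
def delta(pos,head,tilt=0,ref=None):
    s=env.sense() if ref is None else ref
    R=R_of(s['tcp_rot']); d=R.inv().apply(np.array(pos)-s['position']); r=(R.inv()*want(head,tilt)).as_rotvec(degrees=True)
    print('d(mm)',np.round(d*1000,1),'r',np.round(r,2)); return d,r
E
python3 - <<'E'
from h import *
delta([.60,-.16,.25],-5)
E
```

```text
d(mm) [ 478.3 -228.5  -49.5] r [-8.000e-02 -6.000e-02 -6.031e+01]
```

View pics/wrist0.png

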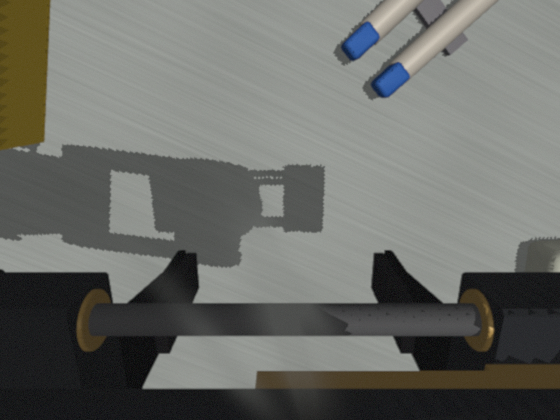

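Run:
```python
from h import *
delta([.56,-.22,.28],-5)
```

```text
d(mm) [ 416.9 -190.8  -79.6] r [-8.000e-02 -6.000e-02 -6.031e+01]
```

```bash
python3 -m creep '[{"dx":0.02,"dy":-0.009,"dz":-0.02,"rz":-3},{"dx":0.06,"dy":-0.027,"dz":-0.05,"rz":-9},{"dx":0.11,"dy":-0.05,"dz":-0.08,"rz":-16},{"dx":0.16,"dy":-0.073,"dz":-0.08,"rz":-23},{"dx":0.21,"dy":-0.096,"dz":-0.08,"rz":-30},{"dx":0.26,"dy":-0.119,"dz":-0.08,"rz":-37.5},{"dx":0.31,"dy":-0.142,"dz":-0.08,"rz":-45},{"dx":0.36,"dy":-0.165,"dz":-0.08,"rz":-52},{"dx":0.395,"dy":-0.181,"dz":-0.08,"rz":-57},{"dx":0.417,"dy":-0.191,"dz":-0.08,"rz":-60.3},{"dx":0.417,"dy":-0.191,"dz":-0.08,"rz":-60.3},{"dx":0.417,"dy":-0.191,"dz":-0.08,"rz":-60.3}]' 40
python3 - <<'E'
from h import *
for n in ['top','wrist']: s=snap(n,n+'1')
print(s['intrinsics'],env.sense()['ft_force'])
E
```

```text
[[359.49033809   0.         284.67567099]
 [  0.         359.49033809 209.35560067]
 [  0.           0.           1.        ]] [ 0.65341538 -0.83793009  0.22134444]invalid input at $[0]: expected keys dx, dy, dz, rx, ry, rz, fingers
```

View pics/wrist1.png

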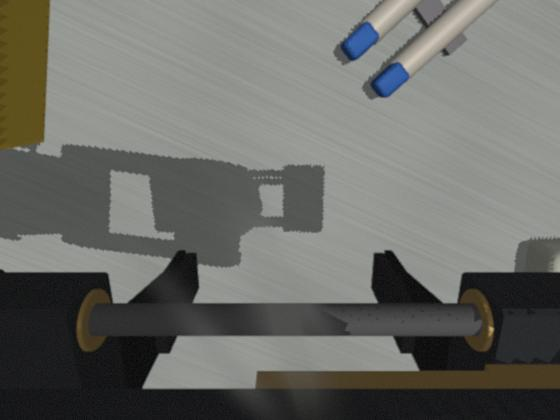

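All keys are required in each row.

```bash
python3 -m creep '[{"dx":0.02,"dy":-0.009,"dz":-0.02,"rx":0,"ry":0,"rz":-3,"fingers":0.087},{"dx":0.06,"dy":-0.027,"dz":-0.05,"rx":0,"ry":0,"rz":-9,"fingers":0.087},{"dx":0.11,"dy":-0.05,"dz":-0.08,"rx":0,"ry":0,"rz":-16,"fingers":0.087},{"dx":0.16,"dy":-0.073,"dz":-0.08,"rx":0,"ry":0,"rz":-23,"fingers":0.087},{"dx":0.21,"dy":-0.096,"dz":-0.08,"rx":0,"ry":0,"rz":-30,"fingers":0.087},{"dx":0.26,"dy":-0.119,"dz":-0.08,"rx":0,"ry":0,"rz":-37.5,"fingers":0.087},{"dx":0.31,"dy":-0.142,"dz":-0.08,"rx":0,"ry":0,"rz":-45,"fingers":0.087},{"dx":0.36,"dy":-0.165,"dz":-0.08,"rx":0,"ry":0,"rz":-52,"fingers":0.087},{"dx":0.395,"dy":-0.181,"dz":-0.08,"rx":0,"ry":0,"rz":-57,"fingers":0.087},{"dx":0.417,"dy":-0.191,"dz":-0.08,"rx":0,"ry":0,"rz":-60.3,"fingers":0.087},{"dx":0.417,"dy":-0.191,"dz":-0.08,"rx":0,"ry":0,"rz":-60.3,"fingers":0.087},{"dx":0.417,"dy":-0.191,"dz":-0.08,"rx":0,"ry":0,"rz":-60.3,"fingers":0.087}]' 40
python3 - <<'E'
from h import *
for n in ['wrist']: s=snap(n,n+'1')
s=env.sense();print(s['ft_force'],s['position'],s['clock'])
E
```

```text
clock: 1.75
position: [0.5598, -0.22, 0.2816]
tcp_rot: [0.0, 0.737, 0.676, -0.0]
ft_force: [-0.2, -0.3, -0.0]
gripper_width: 0.0872
[ 0.80512697 -0.64102583  0.13635614] [ 0.5596098  -0.22042139  0.28137192] 1.8
```

View pics/wrist1.png

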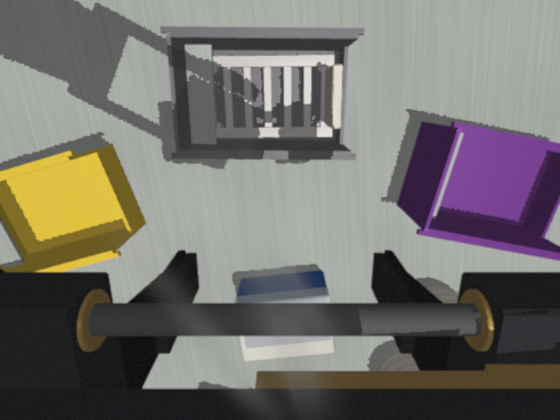

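Run:
```python
from h import *
p,K,T=load('wrist1'); a=cv2.resize(p[20:170,160:370],None,fx=3.8,fy=3.8,interpolation=cv2.INTER_CUBIC); cv2.imwrite('pics/c3.png',a[...,::-1])
print(T)
```

```text
[[ 9.96322970e-01 -8.56769260e-02 -5.60374417e-05 -5.77834148e-01]
 [-8.17156760e-02 -9.50454412e-01  2.99931589e-01 -2.24299665e-01]
 [-2.57504776e-02 -2.98824153e-01 -9.53960711e-01  4.16875740e-01]
 [ 0.00000000e+00  0.00000000e+00  0.00000000e+00  1.00000000e+00]]
```

View pics/c3.png

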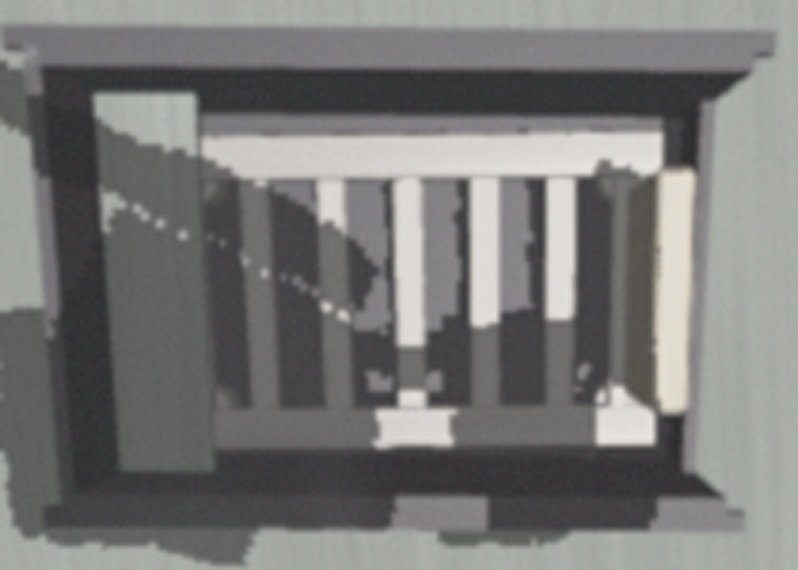

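Run:
```python
from h import *
p,K,T=load('wrist1')
f=lambda u,v,z: onz(K,T,160+(u+.5)/3.8-.5,20+(v+.5)/3.8-.5,z)
def ang(a,b): d=a-b; return np.degrees(np.arctan2(d[1],d[0]))
H=[f(*q,.102) for q in [(660,170),(694,170),(689,413),(656,411)]]
print('handle',np.round(H,4),np.mean(H,0),'w',np.linalg.norm(H[0]-H[3]),np.linalg.norm(H[0]-H[1]),ang(H[0]+H[1],H[2]+H[3])-90)
a,b=f(198,92,.051),f(215,470,.051); print('lip',a,b,(a+b)/2,np.linalg.norm(a-b),ang(a,b)-90)
s=[f(663,132,.035),f(655,446,.035),f(204,136,.035),f(217,448,.035)]; print('shelf',np.round(s,4),ang(s[0],s[2]),ang(s[1],s[3]),ang(s[0],s[1])-90, (s[0]+s[1])/2)
w=[f(5,28,.1),f(775,33,.1),f(45,528,.1),f(745,528,.1)]; print('walls',np.round(w,4),ang(w[1],w[0]),ang(w[3],w[2]),np.mean(w,0))
p,K,T=load('top0')
print(proj(K,T,np.mean(H,0)),(195+656/4.7,150+100/4.7))
```

```text
handle [[ 0.6161 -0.1135  0.102 ]
 [ 0.6244 -0.1142  0.102 ]
 [ 0.6209 -0.1729  0.102 ]
 [ 0.6124 -0.1717  0.102 ]] [ 0.61845059 -0.14308438  0.102     ] w 0.058295765229252935 0.008403101280297268 -3.520567377574011
lip [ 0.49599327 -0.07893074  0.051     ] [ 0.48587201 -0.18238505  0.051     ] [ 0.49093264 -0.1306579   0.051     ] 0.10394823001541188 -5.587647553085446
shelf [[ 0.6262 -0.0988  0.035 ]
 [ 0.6198 -0.1885  0.035 ]
 [ 0.4932 -0.0884  0.035 ]
 [ 0.4843 -0.1774  0.035 ]] -4.4542075929216915 -4.65663552305919 -4.133429941767233 [ 0.62300525 -0.14362021  0.035     ]
walls [[ 0.4602 -0.0679  0.1   ]
 [ 0.6454 -0.0849  0.1   ]
 [ 0.448  -0.1885  0.1   ]
 [ 0.635  -0.2046  0.1   ]] -5.252041229926616 -4.914419560456212 [ 0.54714196 -0.13649465  0.1       ]
[334.54789007 171.03125148] (334.5744680851064, 171.27659574468086)
```

Run:
```python
from h import *
delta([.6184,-.1431,.16],-4.5);delta([.6184,-.1431,.08],-4.5)
```

```text
d(mm) [ 82.3  51.7 121.3] r [ 0.01  0.03 -0.55]
d(mm) [ 82.3  51.7 201.3] r [ 0.01  0.03 -0.55]
```

```bash
python3 -m creep '[{"dx":0.03,"dy":0.02,"dz":0.02,"rx":0,"ry":0,"rz":-0.5,"fingers":0.087},{"dx":0.065,"dy":0.042,"dz":0.06,"rx":0,"ry":0,"rz":-0.5,"fingers":0.087},{"dx":0.0823,"dy":0.0517,"dz":0.1,"rx":0,"ry":0,"rz":-0.5,"fingers":0.087},{"dx":0.0823,"dy":0.0517,"dz":0.13,"rx":0,"ry":0,"rz":-0.5,"fingers":0.087},{"dx":0.0823,"dy":0.0517,"dz":0.16,"rx":0,"ry":0,"rz":-0.5,"fingers":0.087},{"dx":0.0823,"dy":0.0517,"dz":0.18,"rx":0,"ry":0,"rz":-0.5,"fingers":0.087},{"dx":0.0823,"dy":0.0517,"dz":0.195,"rx":0,"ry":0,"rz":-0.5,"fingers":0.087},{"dx":0.0823,"dy":0.0517,"dz":0.2013,"rx":0,"ry":0,"rz":-0.5,"fingers":0.087},{"dx":0.0823,"dy":0.0517,"dz":0.2013,"rx":0,"ry":0,"rz":-0.5,"fingers":0.04}]' 40
python3 - <<'E'
from h import *
s=snap('wrist','wrist2'); s=snap('scene','scene2')
E
```

```text
clock: 2.92
position: [0.6188, -0.1431, 0.0796]
tcp_rot: [0.0, 0.735, 0.678, -0.0]
ft_force: [-0.6, 0.3, -0.7]
gripper_width: 0.0825
```

View pics/wrist2.png

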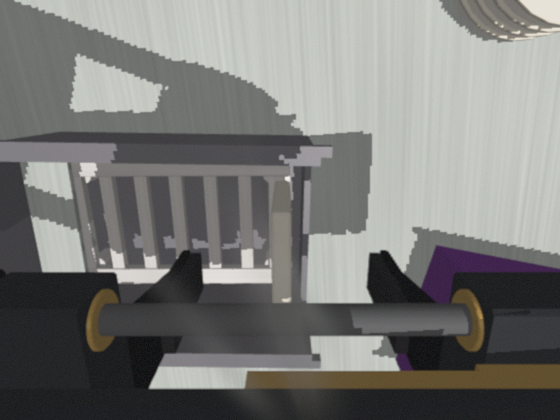

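View pics/scene2.png

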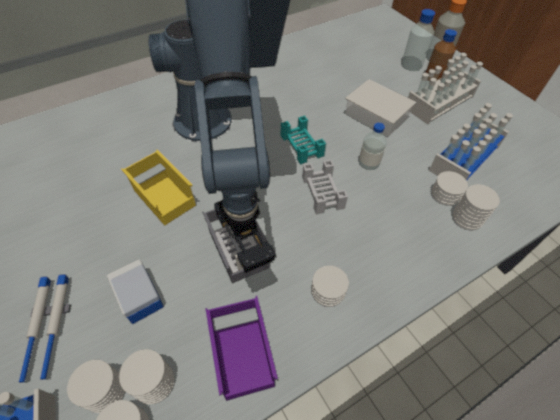

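The handle top (282,180–300) lies between the two jaws and centred between them (midline about 285). Close the fingers.

```bash
python3 -m creep '[{"dx":0,"dy":0,"dz":0,"rx":0,"ry":0,"rz":0,"fingers":0.03},{"dx":0,"dy":0,"dz":0,"rx":0,"ry":0,"rz":0,"fingers":0.01},{"dx":0,"dy":0,"dz":0,"rx":0,"ry":0,"rz":0,"fingers":0.0},{"dx":0,"dy":0,"dz":0,"rx":0,"ry":0,"rz":0,"fingers":0.0},{"dx":0,"dy":0,"dz":0,"rx":0,"ry":0,"rz":0,"fingers":0.0},{"dx":0,"dy":0,"dz":0,"rx":0,"ry":0,"rz":0,"fingers":0.0},{"dx":0,"dy":0,"dz":0,"rx":0,"ry":0,"rz":0,"fingers":0.0},{"dx":0,"dy":0,"dz":0,"rx":0,"ry":0,"rz":0,"fingers":0.0},{"dx":0,"dy":0,"dz":0,"rx":0,"ry":0,"rz":0,"fingers":0.0},{"dx":0,"dy":0,"dz":0,"rx":0,"ry":0,"rz":0,"fingers":0.0}]' 50
python3 - <<'E'
from h import *
# plan in bin frame (x,z), mm. tier pts rel to mid; grasp G=(70,54-5.. TCP 49)
import numpy as np
pts=dict(bt=(-75,4),bb=(-75,-4),bf=(-69,-26),ff=(69,-26),ffi=(57,-26),fb=(75,-4))
TCP=np.array([70,49.])
m0=np.array([1,31.])
def pose(mx,mz,a):
    a=np.radians(a);R=np.array([[np.cos(a),-np.sin(a)],[np.sin(a),np.cos(a)]])
    P={k:R@np.array(v)+[mx,mz] for k,v in pts.items()}
    bt,ft=P['bt'],R@np.array([75,4.])+[mx,mz]
    zl=bt[1]+(ft[1]-bt[1])*(-57-bt[0])/(ft[0]-bt[0])
    t=R@TCP+[mx,mz]-(TCP+m0)
    back=min(P[k][0] for k in('bt','bb','bf'))+85
    return P,t,zl,back
for a,back,lift in [(5,7,1.5),(10,7,1.5),(15,7,1.5),(20,8,2),(22,8,2),(22,22,2),(22,36,2),(22,40,40),(22,40,100)]:
    # choose mx so back gap, mz so lowest back foot at 5+lift
    P,t,zl,b=pose(0,0,a)
    mx=back-b; mz=5+lift-min(P['bf'][1],P['ff'][1])
    P,t,zl,b=pose(mx,mz,a)
    print(a,'shift x,z',np.round(t,1),'lip gap',round(47-zl,1),'frontfoot',np.round(P['ff'],1),'backcorner',np.round(P['bt'],1),'bf',np.round(P['bf'],1),'fb',np.round(P['fb'],1))
E
```

```text
clock: 4.28
position: [0.6194, -0.1429, 0.0801]
tcp_rot: [0.001, 0.734, 0.679, 0.0]
ft_force: [-0.6, 0.2, 5.9]
gripper_width: 0.0007
5 shift x,z [-8.5 13.3] lip gap 9.3 frontfoot [68.1 18.5] backcorner [-78.   35.9] bf [-69.4   6.5] fb [72.1 41. ]
10 shift x,z [-14.   24.5] lip gap 8.3 frontfoot [69.  30.5] backcorner [-78.  35.] bf [-66.9   6.5] fb [71.1 53.2]
15 shift x,z [-20.6  34.9] lip gap 7.4 frontfoot [68.9 42.2] backcorner [-78.   33.9] bf [-64.4   6.5] fb [69. 65.]
20 shift x,z [-27.1  45. ] lip gap 6.6 frontfoot [68.6 54.2] backcorner [-77.   33.1] bf [-61.1   7. ] fb [66.7 76.9]
22 shift x,z [-30.4  48.6] lip gap 6.4 frontfoot [67.8 58.7] backcorner [-77.   32.6] bf [-60.2   7. ] fb [65.1 81.3]
22 shift x,z [-16.4  48.6] lip gap 12.0 frontfoot [81.8 58.7] backcorner [-63.   32.6] bf [-46.2   7. ] fb [79.1 81.3]
22 shift x,z [-2.4 48.6] lip gap 17.7 frontfoot [95.8 58.7] backcorner [-49.   32.6] bf [-32.2   7. ] fb [93.1 81.3]
22 shift x,z [ 1.6 86.6] lip gap -18.7 frontfoot [99.8 96.7] backcorner [-45.   70.6] bf [-28.2  45. ] fb [ 97.1 119.3]
22 shift x,z [  1.6 146.6] lip gap -78.7 frontfoot [ 99.8 156.7] backcorner [-45.  130.6] bf [-28.2 105. ] fb [ 97.1 179.3]
```

Run:
```python
from h import *
s=snap('wrist','wrist3'); s=snap('scene','scene3')
p=s['pixels'];a=cv2.resize(p[170:290,180:300],None,fx=5,fy=5,interpolation=cv2.INTER_CUBIC); cv2.imwrite('pics/c4.png',a[...,::-1])
s=env.sense();print(s['ft_force'],s['ft_torque'],s['gripper_width'])
```

```text
[-1.03105542  1.28625834  5.2786488 ] [ 0.11813494 -0.03204396  0.03913688] 0.00039045632438300447
```

View pics/wrist3.png

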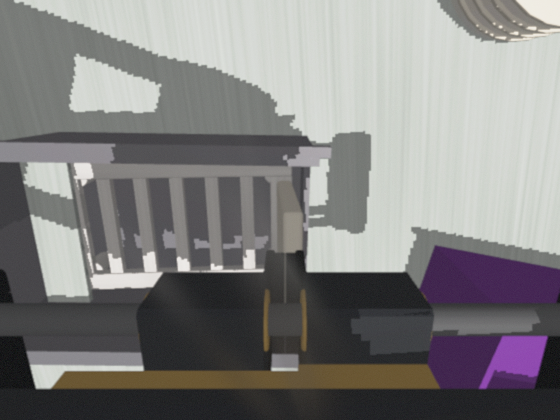

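View pics/c4.png

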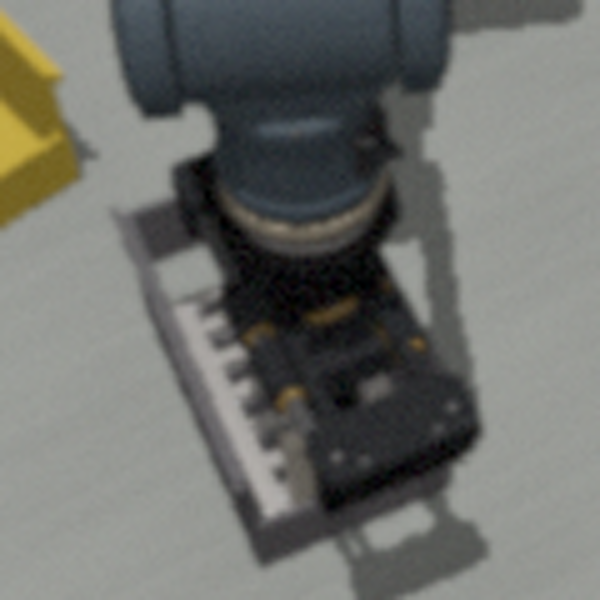

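Run:
```python
from h import *
for i in (2,3):
    p,K,T=load(f'wrist{i}'); a=cv2.resize(p[120:390,210:360],None,fx=2.2,fy=2.2,interpolation=cv2.INTER_CUBIC)
    b=a if i==2 else np.hstack([b,a])
b=np.clip(b.astype(float)*1.6,0,255).astype(np.uint8)
cv2.imwrite('pics/c5.png',b[...,::-1])
```

```text
(no output)
```

View pics/c5.png

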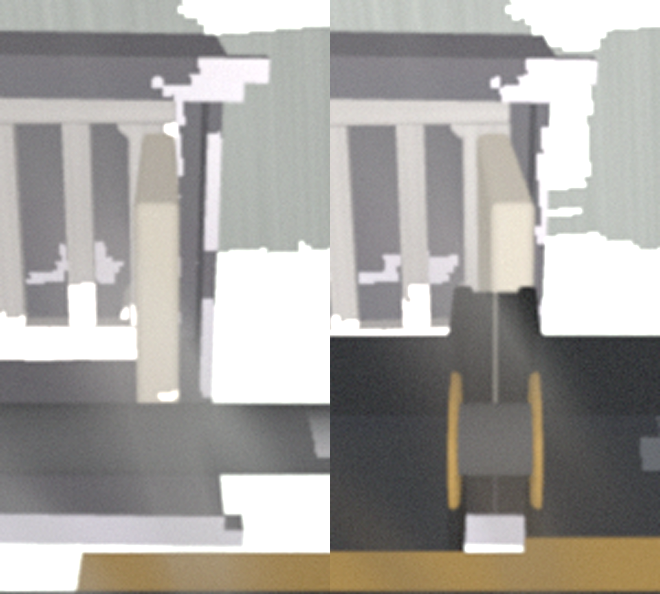

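Run:
```python
from h import *
for i in (2,3):
    p,K,T=load(f'wrist{i}')
    P=lambda q:np.round((proj(K,T,q)-[210,120])*2.2,0)
    h=np.radians(-4.3);ex=np.array([np.cos(h),np.sin(h),0]);ey=np.array([-np.sin(h),np.cos(h),0])
    c=np.array([.6184,-.1431,.102])
    print(i,'cam',-T[:3,:3].T@T[:3,3])
    for y in (30,10,0,-10,-30): print(y,P(c+ex*-.005+ey*y/1000),P(c+ex*.005+ey*y/1000))
    print('tcp',P([.619,-.143,.08]),'tip',P([.619,-.143,.066]), 'grasp',P([.619,-.143,.085]))
```

```text
2 cam [ 0.62656411 -0.06137007  0.2629723 ]
30 [133. 204.] [179. 204.]
10 [134. 290.] [179. 290.]
0 [135. 331.] [179. 330.]
-10 [135. 370.] [179. 370.]
-30 [136. 445.] [179. 445.]
tcp [160. 290.] tip [160. 268.] grasp [160. 298.]
3 cam [ 0.62681599 -0.06104732  0.26351035]
30 [130. 204.] [177. 204.]
10 [132. 290.] [177. 290.]
0 [133. 331.] [177. 330.]
-10 [133. 370.] [177. 370.]
-30 [134. 445.] [176. 445.]
tcp [158. 290.] tip [158. 268.] grasp [158. 298.]
```

```bash
python3 -m creep '[{"dx":0,"dy":0,"dz":0,"rx":0,"ry":0,"rz":0,"fingers":0.03},{"dx":0,"dy":0,"dz":0,"rx":0,"ry":0,"rz":0,"fingers":0.04},{"dx":0,"dy":0,"dz":0,"rx":0,"ry":0,"rz":0,"fingers":0.04},{"dx":0,"dy":0,"dz":0,"rx":0,"ry":0,"rz":0,"fingers":0.04},{"dx":0,"dy":0,"dz":0,"rx":0,"ry":0,"rz":0,"fingers":0.04}]' 50
python3 - <<'E'
from h import *
print(env.tip_reach, [a for a in dir(env) if a[0]!='_'])
s=snap('wrist','wrist4')
p=s['pixels'];a=cv2.resize(p[120:390,150:420],None,fx=2.2,fy=2.2,interpolation=cv2.INTER_CUBIC)
a=np.clip(a.astype(float)*1.8,0,255).astype(np.uint8)
cv2.imwrite('pics/c6.png',a[...,::-1])
s=snap('scene','scene4');p=s['pixels'];a=cv2.resize(p[190:290,190:300],None,fx=5.5,fy=5.5,interpolation=cv2.INTER_CUBIC)
a=np.clip(a.astype(float)*1.8,0,255).astype(np.uint8); cv2.imwrite('pics/c7.png',a[...,::-1])
s=env.sense(); print(s['ft_force'],s['position'],s['gripper_width'])
E
```

```text
clock: 5.0
position: [0.6186, -0.1426, 0.0788]
tcp_rot: [-0.0, 0.734, 0.679, -0.0]
ft_force: [0.2, -0.4, 0.4]
gripper_width: 0.0378
0.014 ['IKError', 'close_job', 'sense', 'snapshot', 'tip_reach']
[-0.25590809  0.80634763 -0.73763676] [ 0.61869389 -0.14264051  0.07903222] 0.03921679035232759
```

View pics/c6.png

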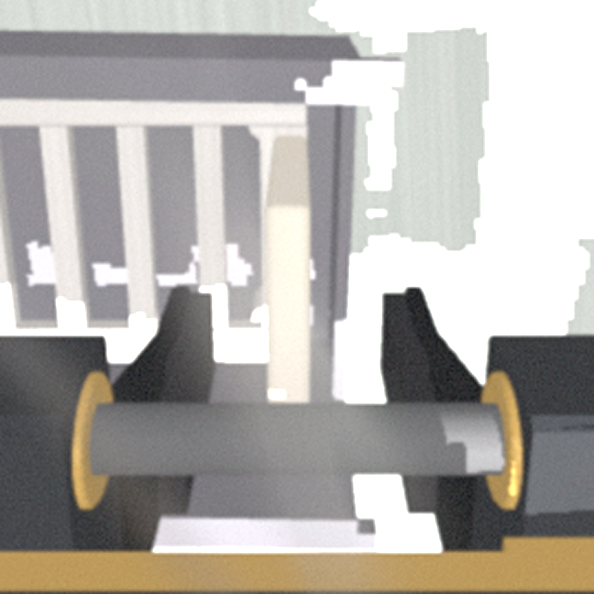

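View pics/c7.png

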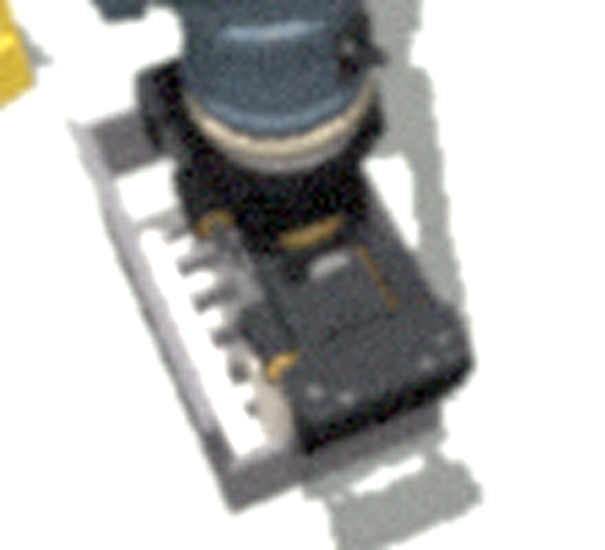

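```bash
python3 -m creep '[{"dx":0,"dy":0,"dz":0.005,"rx":0,"ry":0,"rz":0,"fingers":0.045},{"dx":0,"dy":0,"dz":0.01,"rx":0,"ry":0,"rz":0,"fingers":0.045},{"dx":0,"dy":0,"dz":0.015,"rx":0,"ry":0,"rz":0,"fingers":0.045},{"dx":0,"dy":0,"dz":0.015,"rx":0,"ry":0,"rz":0,"fingers":0.045}]' 50
python3 - <<'E'
from h import *
s=snap('wrist','wrist5')
p=s['pixels'];a=cv2.resize(p[120:390,150:420],None,fx=2.2,fy=2.2,interpolation=cv2.INTER_CUBIC)
a=np.clip(a.astype(float)*1.5,0,255).astype(np.uint8)
cv2.imwrite('pics/c8.png',a[...,::-1])
s=env.sense(); print(s['ft_force'],s['position'],s['gripper_width'])
E
```

```text
clock: 5.6
position: [0.6184, -0.1425, 0.0637]
tcp_rot: [-0.001, 0.734, 0.679, -0.0]
ft_force: [0.4, -0.8, -0.8]
gripper_width: 0.0449
[ 0.84645435 -0.07692039 -0.76811021] [ 0.61863888 -0.1426368   0.06404539] 0.04499497911953229
```

View pics/c8.png

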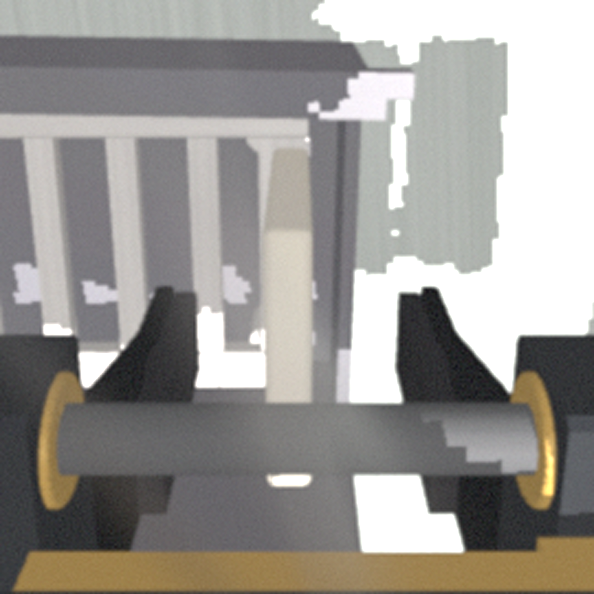

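```bash
python3 -m creep '[{"dx":0,"dy":0,"dz":0.004,"rx":0,"ry":0,"rz":0,"fingers":0.045},{"dx":0,"dy":0,"dz":0.006,"rx":0,"ry":0,"rz":0,"fingers":0.03},{"dx":0,"dy":0,"dz":0.006,"rx":0,"ry":0,"rz":0,"fingers":0.018},{"dx":0,"dy":0,"dz":0.006,"rx":0,"ry":0,"rz":0,"fingers":0.018},{"dx":0,"dy":0,"dz":0.006,"rx":0,"ry":0,"rz":0,"fingers":0.018},{"dx":0,"dy":0,"dz":0.006,"rx":0,"ry":0,"rz":0,"fingers":0.018}]' 20
python3 - <<'E'
from h import *
s=snap('wrist','wrist6')
p=s['pixels'];a=cv2.resize(p[120:390,150:420],None,fx=2.2,fy=2.2,interpolation=cv2.INTER_CUBIC)
a=np.clip(a.astype(float)*1.5,0,255).astype(np.uint8)
cv2.imwrite('pics/c9.png',a[...,::-1])
s=env.sense(); print(s['ft_force'],s['position'],s['gripper_width'])
E
```

```text
clock: 6.4
position: [0.6189, -0.1427, 0.0585]
tcp_rot: [0.0, 0.734, 0.679, 0.0]
ft_force: [-0.4, -0.7, 0.3]
gripper_width: 0.0185
[-0.39627166 -0.65131428 -0.43079142] [ 0.61888932 -0.14270672  0.05852766] 0.01815015145594214
```

View pics/c9.png

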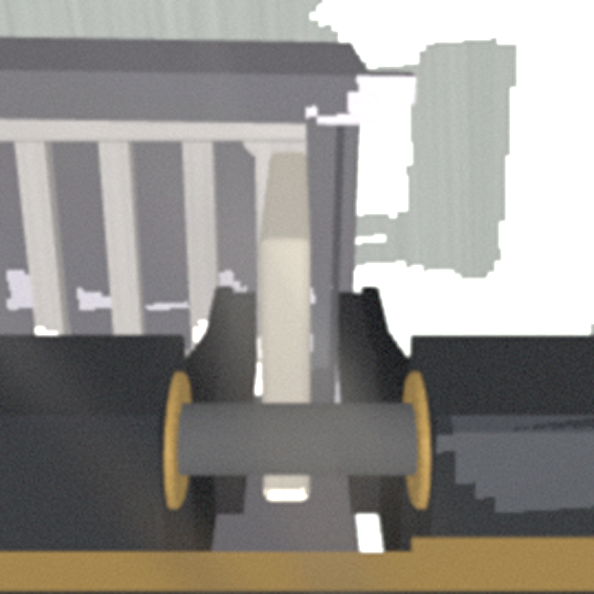

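```bash
python3 -m creep '[{"dx":0,"dy":-0.0028,"dz":0.002,"rx":0,"ry":0,"rz":0,"fingers":0.02},{"dx":0,"dy":-0.0028,"dz":0.006,"rx":0,"ry":0,"rz":0,"fingers":0.02},{"dx":0,"dy":-0.0028,"dz":0.009,"rx":0,"ry":0,"rz":0,"fingers":0.02},{"dx":0,"dy":-0.0028,"dz":0.009,"rx":0,"ry":0,"rz":0,"fingers":0.0},{"dx":0,"dy":-0.0028,"dz":0.009,"rx":0,"ry":0,"rz":0,"fingers":0.0},{"dx":0,"dy":-0.0028,"dz":0.009,"rx":0,"ry":0,"rz":0,"fingers":0.0},{"dx":0,"dy":-0.0028,"dz":0.009,"rx":0,"ry":0,"rz":0,"fingers":0.0}]' 30
python3 - <<'E'
from h import *
s=snap('wrist','wrist7')
p=s['pixels'];a=cv2.resize(p[120:390,150:420],None,fx=2.2,fy=2.2,interpolation=cv2.INTER_CUBIC)
a=np.clip(a.astype(float)*1.5,0,255).astype(np.uint8)
cv2.imwrite('pics/c10.png',a[...,::-1])
s=env.sense(); print(s['ft_force'],s['position'],s['gripper_width'])
E
```

```text
clock: 7.32
position: [0.6162, -0.1425, 0.0494]
tcp_rot: [0.0, 0.734, 0.679, 0.0]
ft_force: [-0.1, -0.2, -2.5]
gripper_width: 0.0095
[ 0.46046385 -0.92892545 -0.57535895] [ 0.61612635 -0.14248458  0.04938289] 0.009797887876308435
```

View pics/c10.png

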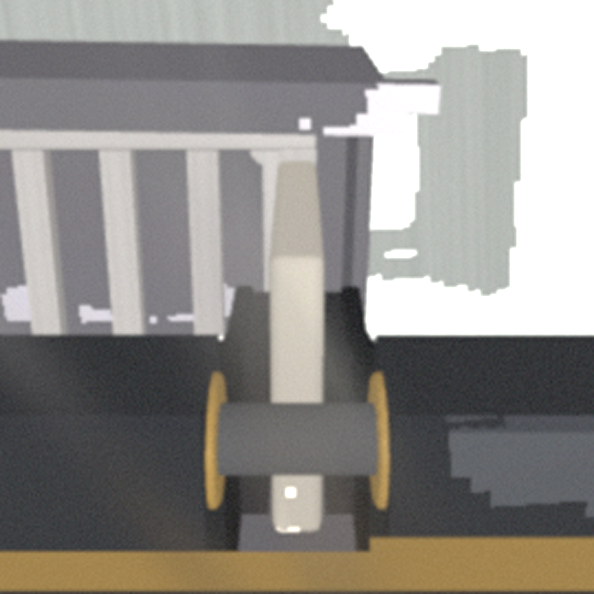

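```bash
cat > plan.py <<'E'
import numpy as np
pts=dict(bt=(-75,4),bb=(-75,-4),bf=(-69,-26),ff=(69,-26),fb=(75,-4))
TCP=np.array([70,18.4]); m0=np.array([-1.3,31.])
def pose(mx,mz,a):
    a=np.radians(a);R=np.array([[np.cos(a),-np.sin(a)],[np.sin(a),np.cos(a)]])
    P={k:R@np.array(v)+[mx,mz] for k,v in pts.items()}
    bt,ft=P['bt'],R@np.array([75,4.])+[mx,mz]
    zl=bt[1]+(ft[1]-bt[1])*(-57-bt[0])/(ft[0]-bt[0])
    return P,R@TCP+[mx,mz]-(TCP+m0),zl,min(P[k][0] for k in('bt','bb','bf'))+85
for a,back,lift in [(2,8.5,0.5),(5,8,1),(8,8,1),(12,8,1.5),(16,8,2),(20,8,2),(22,9,2),(22,22,2),(22,36,3),(22,42,20),(22,42,60),(22,42,110)]:
    P,t,zl,b=pose(0,0,a); mx=back-b; mz=5+lift-min(P['bf'][1],P['ff'][1])
    P,t,zl,b=pose(mx,mz,a)
    print(a,'dy,dz',np.round(t*[1,-1],1),'lip gap',round(47-zl,1),'ff',np.round(P['ff'],1),'bt',np.round(P['bt'],1),'fb',np.round(P['fb'],1))
E
python3 plan.py
```

```text
2 dy,dz [-0.8 -5.3] lip gap 11.0 ff [68.5 10.3] bt [-76.5  35.3] fb [73.7 32.5]
5 dy,dz [ -2.5 -12.9] lip gap 9.9 ff [69.1 18. ] bt [-77.   35.4] fb [73.1 40.5]
8 dy,dz [ -4.1 -19.9] lip gap 9.3 ff [69.8 25.2] bt [-77.   34.9] fb [72.7 47.8]
12 dy,dz [ -6.9 -29.4] lip gap 8.2 ff [70.1 35.2] bt [-77.   34.6] fb [71.4 58. ]
16 dy,dz [-10.3 -38.6] lip gap 7.1 ff [69.7 45. ] bt [-77.   34.2] fb [69.4 67.8]
20 dy,dz [-14.4 -46.9] lip gap 6.6 ff [68.6 54.2] bt [-77.   33.1] fb [66.7 76.9]
22 dy,dz [-15.7 -50.8] lip gap 6.8 ff [68.8 58.7] bt [-76.   32.6] fb [66.1 81.3]
22 dy,dz [ -2.7 -50.8] lip gap 12.0 ff [81.8 58.7] bt [-63.   32.6] fb [79.1 81.3]
22 dy,dz [ 11.3 -51.8] lip gap 16.7 ff [95.8 59.7] bt [-49.   33.6] fb [93.1 82.3]
22 dy,dz [ 17.3 -68.8] lip gap 2.1 ff [101.8  76.7] bt [-43.   50.6] fb [99.1 99.3]
22 dy,dz [  17.3 -108.8] lip gap -37.9 ff [101.8 116.7] bt [-43.   90.6] fb [ 99.1 139.3]
22 dy,dz [  17.3 -158.8] lip gap -87.9 ff [101.8 166.7] bt [-43.  140.6] fb [ 99.1 189.3]
```

```bash
python3 -m creep '[{"dx":0,"dy":0,"dz":0,"rx":0,"ry":0,"rz":0,"fingers":0},{"dx":0,"dy":-0.0008,"dz":-0.0053,"rx":-2,"ry":0,"rz":0,"fingers":0},{"dx":0,"dy":-0.0025,"dz":-0.0129,"rx":-5,"ry":0,"rz":0,"fingers":0},{"dx":0,"dy":-0.0041,"dz":-0.0199,"rx":-8,"ry":0,"rz":0,"fingers":0},{"dx":0,"dy":-0.0069,"dz":-0.0294,"rx":-12,"ry":0,"rz":0,"fingers":0},{"dx":0,"dy":-0.0069,"dz":-0.0294,"rx":-12,"ry":0,"rz":0,"fingers":0}]' 55
python3 - <<'E'
from h import *
s=snap('wrist','wrist8'); snap('scene','scene8')
s=env.sense(); print(s['ft_force'],s['ft_torque'],s['position'],s['gripper_width'])
E
```

```text
clock: 8.12
position: [0.6072, -0.1413, 0.0788]
tcp_rot: [0.075, 0.731, 0.675, 0.07]
ft_force: [-0.4, 0.3, -3.2]
gripper_width: 0.0096
[-0.25387333 -0.04117515 -1.91656869] [-0.02737018  0.09403026  0.0313729 ] [ 0.60935446 -0.14209837  0.0788329 ] 0.009196001609895714
```

View pics/wrist8.png

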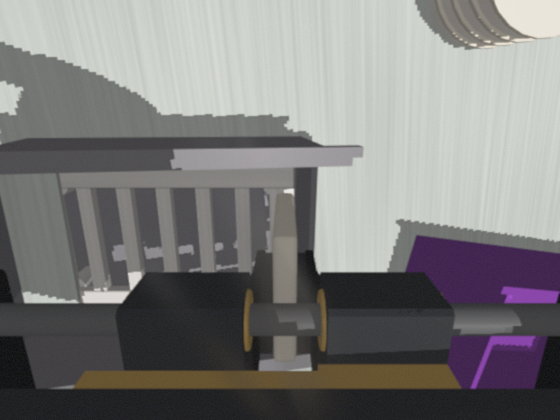

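View pics/scene8.png

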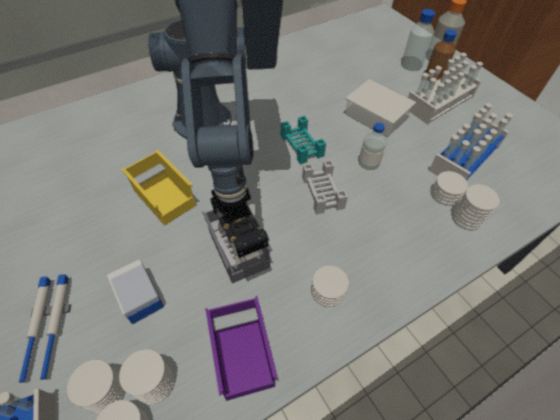

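Run:
```python
import numpy as np
c,s=np.cos(np.radians(12)),np.sin(np.radians(12))
for r,y,z in [(16,-10.3,-38.6),(20,-14.4,-46.9),(22,-15.7,-50.8),(22,-2.7,-50.8),(22,11.3,-51.8),(22,17.3,-68.8),(22,17.3,-108.8),(22,17.3,-158.8),(22,17.3,-200)]:
    vy,vz=y+6.9,z+29.4; print(r-12,round(c*vy-s*vz,1),round(s*vy+c*vz,1))
```

```text
4 -1.4 -9.7
8 -3.7 -18.7
10 -4.2 -22.8
10 8.6 -20.1
10 22.5 -18.1
10 31.9 -33.5
10 40.2 -72.6
10 50.6 -121.5
10 59.1 -161.8
```

```bash
python3 -m creep '[{"dx":0,"dy":-0.0014,"dz":-0.0097,"rx":-4,"ry":0,"rz":0,"fingers":0},{"dx":0,"dy":-0.0037,"dz":-0.0187,"rx":-8,"ry":0,"rz":0,"fingers":0},{"dx":0,"dy":-0.0042,"dz":-0.0228,"rx":-10,"ry":0,"rz":0,"fingers":0},{"dx":0,"dy":-0.0042,"dz":-0.0228,"rx":-10,"ry":0,"rz":0,"fingers":0},{"dx":0,"dy":0.001,"dz":-0.0218,"rx":-10,"ry":0,"rz":0,"fingers":0},{"dx":0,"dy":0.0086,"dz":-0.0201,"rx":-10,"ry":0,"rz":0,"fingers":0},{"dx":0,"dy":0.0155,"dz":-0.019,"rx":-10,"ry":0,"rz":0,"fingers":0},{"dx":0,"dy":0.0225,"dz":-0.0181,"rx":-10,"ry":0,"rz":0,"fingers":0},{"dx":0,"dy":0.0225,"dz":-0.0181,"rx":-10,"ry":0,"rz":0,"fingers":0}]' 55
python3 - <<'E'
from h import *
s=snap('wrist','wrist9'); snap('scene','scene9')
s=env.sense(); print(s['ft_force'],s['ft_torque'],s['position'],s['gripper_width'])
p,K,T=load('scene9'); cv2.imwrite('pics/c11.png',cv2.resize(p[180:290,190:300],None,fx=5,fy=5)[...,::-1])
E
```

```text
clock: 9.35
position: [0.6283, -0.1436, 0.1014]
tcp_rot: [0.141, 0.721, 0.666, 0.13]
ft_force: [0.2, -0.5, -2.6]
gripper_width: 0.0098
[ 0.43001352  0.02122871 -2.12259022] [-0.02000904  0.24558351  0.02730857] [ 0.62717305 -0.14313844  0.1010776 ] 0.009793900908181614
```

View pics/wrist9.png

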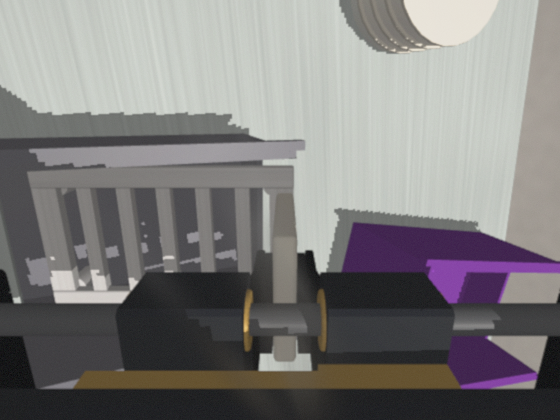

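View pics/c11.png

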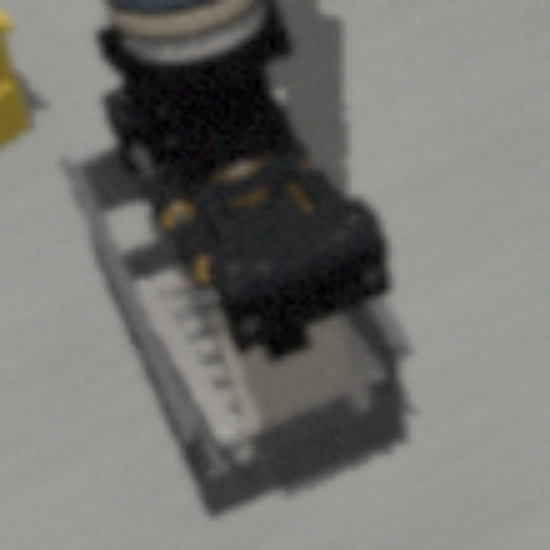

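```bash
python3 -m creep '[{"dx":0,"dy":0.006,"dz":-0.005,"rx":0,"ry":0,"rz":0,"fingers":0},{"dx":0,"dy":0.0156,"dz":-0.012,"rx":0,"ry":0,"rz":0,"fingers":0},{"dx":0,"dy":0.028,"dz":-0.022,"rx":0,"ry":0,"rz":0,"fingers":0},{"dx":0,"dy":0.04,"dz":-0.0323,"rx":0,"ry":0,"rz":0,"fingers":0},{"dx":0,"dy":0.053,"dz":-0.045,"rx":0,"ry":0,"rz":0,"fingers":0},{"dx":0,"dy":0.067,"dz":-0.0592,"rx":0,"ry":0,"rz":0,"fingers":0},{"dx":0,"dy":0.079,"dz":-0.075,"rx":0,"ry":0,"rz":0,"fingers":0},{"dx":0,"dy":0.0913,"dz":-0.0925,"rx":0,"ry":0,"rz":0,"fingers":0},{"dx":0,"dy":0.0975,"dz":-0.107,"rx":0,"ry":0,"rz":0,"fingers":0},{"dx":0,"dy":0.1025,"dz":-0.1203,"rx":0,"ry":0,"rz":0,"fingers":0},{"dx":0,"dy":0.1025,"dz":-0.1203,"rx":0,"ry":0,"rz":0,"fingers":0}]' 55
python3 - <<'E'
from h import *
s=snap('wrist','wrist10'); snap('scene','scene10'); snap('top','top10')
s=env.sense(); print(s['ft_force'],s['position'],s['gripper_width'],s['clock'])
E
```

```text
clock: 10.82
position: [0.6777, -0.1476, 0.2528]
tcp_rot: [0.141, 0.721, 0.666, 0.13]
ft_force: [0.4, 0.9, -2.4]
gripper_width: 0.0094
[ 0.09405305  0.36489768 -2.32121037] [ 0.67636124 -0.14702091  0.25013816] 0.009297294835156176 10.975
```

View pics/scene10.png

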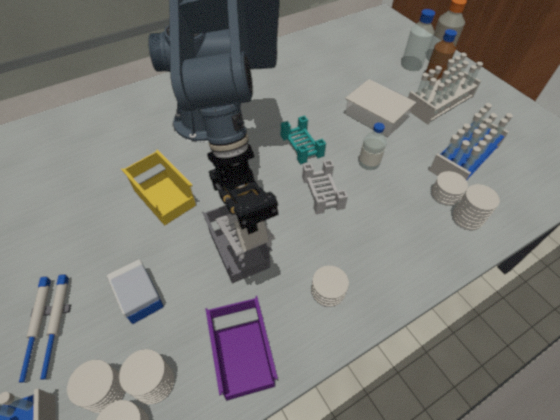

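View pics/top10.png

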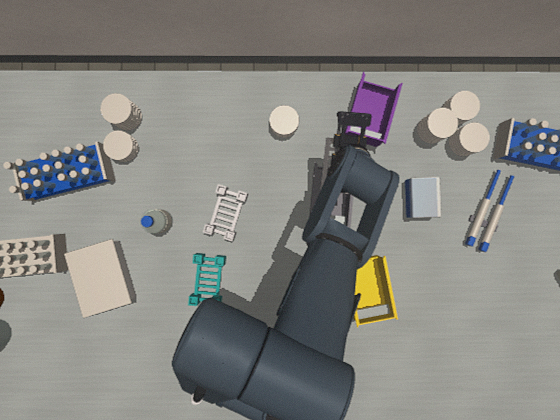

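Run:
```python
from h import *
delta([.529,.057,.24],-17.7)
```

```text
d(mm) [ 191.8 -155.1  -51.2] r [21.78 -2.56 13.01]
```

```bash
python3 -m creep '[{"dx":0.010,"dy":-0.008,"dz":-0.003,"rx":1.1,"ry":-0.1,"rz":0.6,"fingers":0},{"dx":0.03,"dy":-0.024,"dz":-0.008,"rx":3.4,"ry":-0.4,"rz":2,"fingers":0},{"dx":0.055,"dy":-0.045,"dz":-0.015,"rx":6.2,"ry":-0.7,"rz":3.7,"fingers":0},{"dx":0.08,"dy":-0.065,"dz":-0.021,"rx":9.1,"ry":-1.1,"rz":5.4,"fingers":0},{"dx":0.11,"dy":-0.089,"dz":-0.029,"rx":12.5,"ry":-1.5,"rz":7.5,"fingers":0},{"dx":0.14,"dy":-0.113,"dz":-0.037,"rx":15.9,"ry":-1.9,"rz":9.5,"fingers":0},{"dx":0.17,"dy":-0.137,"dz":-0.045,"rx":19.3,"ry":-2.3,"rz":11.5,"fingers":0},{"dx":0.185,"dy":-0.15,"dz":-0.049,"rx":21,"ry":-2.5,"rz":12.5,"fingers":0},{"dx":0.1918,"dy":-0.1551,"dz":-0.0512,"rx":21.8,"ry":-2.56,"rz":13,"fingers":0},{"dx":0.1918,"dy":-0.1551,"dz":-0.0512,"rx":21.8,"ry":-2.56,"rz":13,"fingers":0},{"dx":0.1918,"dy":-0.1551,"dz":-0.0512,"rx":21.8,"ry":-2.56,"rz":13,"fingers":0},{"dx":0.1918,"dy":-0.1551,"dz":-0.0512,"rx":21.8,"ry":-2.56,"rz":13,"fingers":0}]' 55
python3 - <<'E'
from h import *
s=snap('wrist','wrist11'); snap('scene','scene11')
s=env.sense(); print(s['ft_force'],s['position'],s['gripper_width'],s['clock']); delta(s['position'],-17.7)
E
```

```text
clock: 12.48
position: [0.5302, 0.056, 0.2405]
tcp_rot: [0.001, 0.808, 0.59, 0.001]
ft_force: [-0.4, -0.4, -2.1]
gripper_width: 0.0096
[ 0.26269471 -0.25852189 -1.89501853] [0.53002958 0.05622004 0.240551  ] 0.009964697473982806 12.575
d(mm) [0. 0. 0.] r [ 0.12  0.02 -0.03]
```

View pics/wrist11.png

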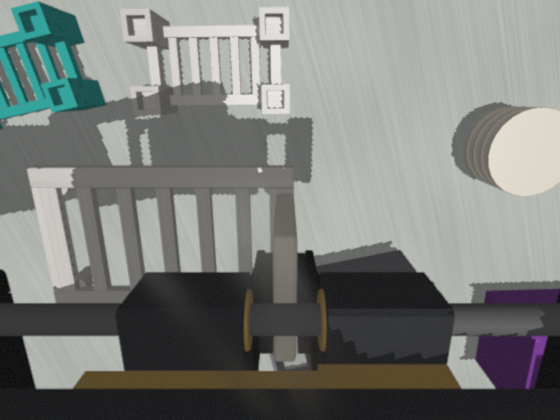

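View pics/scene11.png

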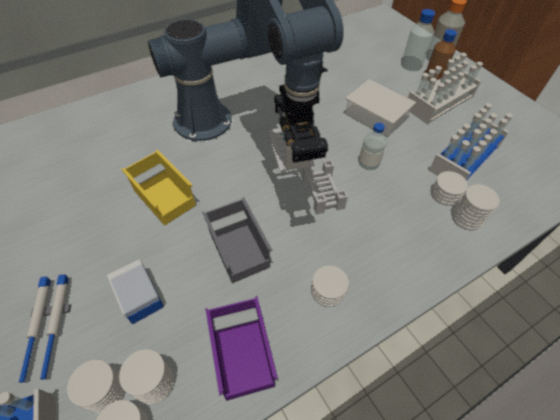

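Run:
```python
from h import *
p,K,T=load('wrist11'); a=cv2.resize(p[0:120,110:300],None,fx=4.2,fy=4.2,interpolation=cv2.INTER_CUBIC)
a=np.clip(a.astype(float)*1.2,0,255).astype(np.uint8); cv2.imwrite('pics/c12.png',a[...,::-1])
a=cv2.resize(p[150:310,20:310],None,fx=2.7,fy=2.7,interpolation=cv2.INTER_CUBIC)
a=np.clip(a.astype(float)*1.5,0,255).astype(np.uint8); cv2.imwrite('pics/c13.png',a[...,::-1])
```

```text
(no output)
```

View pics/c12.png

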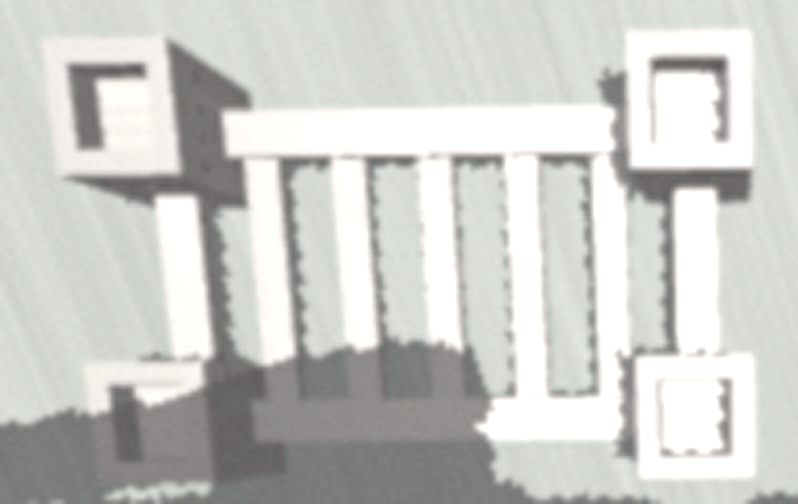

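View pics/c13.png

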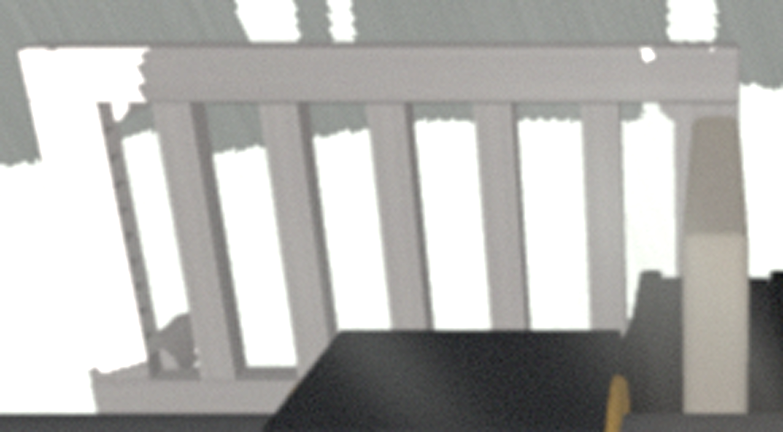

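Run:
```python
from h import *
p,K,T=load('wrist11')
f=lambda u,v,z: onz(K,T,110+(u+.5)/4.2-.5,(v+.5)/4.2-.5,z)
g=lambda u,v,z: onz(K,T,20+(u+.5)/2.7-.5,150+(v+.5)/2.7-.5,z)
def ang(d): return np.degrees(np.arctan2(d[1],d[0]))
Q=dict(TL=[(45,40),(167,40),(183,177),(62,177)],TR=[(627,30),(750,30),(752,171),(632,171)],BR=[(638,352),(755,352),(757,478),(640,478)],BL=[(88,362),(205,362),(215,478),(98,475)])
C={k:np.mean([f(*q,.06) for q in v],0) for k,v in Q.items()}
for k,v in Q.items():
    P=[f(*q,.06) for q in v]; print(k,np.round(C[k],4),[round(np.linalg.norm(P[i]-P[(i+1)%4])*1e3,1) for i in range(4)])
print('len',np.linalg.norm(C['TR']-C['TL']),np.linalg.norm(C['BR']-C['BL']),'wid',np.linalg.norm(C['TR']-C['BR']),np.linalg.norm(C['TL']-C['BL']))
c=np.mean(list(C.values()),0); h=ang(C['TR']+C['BR']-C['TL']-C['BL']); print('frame',c,h,ang(C['TR']-C['BR'])-90, ang(C['TR']-C['TL']))
# shelf
z=.2405-.0184+.004
A,B,D=g(20,46,z),g(738,46,z),g(98,412,z); print('shelf len',np.linalg.norm(A-B),np.linalg.norm(A-D),'head',ang(B-A),ang(A-D)-90)
e=np.radians(-17.7); ex=np.array([np.cos(e),np.sin(e),0]); ey=np.array([-ex[1],ex[0],0])
mid=(B+D)/2; s=np.array([.5300,.0562,.2405]); print('mid rel tcp', (mid-s)@ex,(mid-s)@ey, 'B rel',(B-s)@ex,(B-s)@ey)
H=[g(*q,.2405+.0526) for q in [(686,235),(748,235)]]; print('handle +y corners rel', [( (q-s)@ex,(q-s)@ey) for q in H])
```

```text
TL [0.4468 0.2338 0.06  ] [np.float64(26.2), np.float64(26.9), np.float64(26.6), np.float64(26.9)]
TR [0.5667 0.1973 0.06  ] [np.float64(26.4), np.float64(27.6), np.float64(26.4), np.float64(27.6)]
BR [0.5479 0.1348 0.06  ] [np.float64(26.6), np.float64(27.7), np.float64(27.3), np.float64(27.7)]
BL [0.4278 0.1721 0.06  ] [np.float64(26.6), np.float64(25.6), np.float64(27.2), np.float64(24.9)]
len 0.12530939064062568 0.12577894968766584 wid 0.06531767881857324 0.06461608850042141
frame [0.49731503 0.18451944 0.06      ] -17.092009499076518 -16.712534053544005 -16.931938731337837
shelf len 0.1476905256147964 0.08588486089142869 head -17.684364803282847 -17.885888098719974
mid rel tcp -0.06776591001765565 0.0020888841904057355 B rel 0.006218670472112381 0.04505123994631815
handle +y corners rel [(np.float64(-0.0028038594125850912), np.float64(0.030038134978362028)), (np.float64(0.006170693802873885), np.float64(0.030037016816378815))]
```

Run:
```python
from h import *
delta([.5626,.1638,.125],-17.2)
```

```text
d(mm) [112.4  -2.  115.5] r [ 0.12  0.02 -0.53]
```

```bash
python3 -m creep '[{"dx":0.01,"dy":0,"dz":0,"rx":0.1,"ry":0,"rz":-0.1,"fingers":0},{"dx":0.035,"dy":-0.001,"dz":0,"rx":0.1,"ry":0,"rz":-0.2,"fingers":0},{"dx":0.07,"dy":-0.001,"dz":0,"rx":0.1,"ry":0,"rz":-0.4,"fingers":0},{"dx":0.1,"dy":-0.002,"dz":0.01,"rx":0.1,"ry":0,"rz":-0.5,"fingers":0},{"dx":0.1124,"dy":-0.002,"dz":0.03,"rx":0.1,"ry":0,"rz":-0.5,"fingers":0},{"dx":0.1124,"dy":-0.002,"dz":0.06,"rx":0.1,"ry":0,"rz":-0.5,"fingers":0},{"dx":0.1124,"dy":-0.002,"dz":0.085,"rx":0.1,"ry":0,"rz":-0.5,"fingers":0},{"dx":0.1124,"dy":-0.002,"dz":0.105,"rx":0.1,"ry":0,"rz":-0.5,"fingers":0},{"dx":0.1124,"dy":-0.002,"dz":0.115,"rx":0.1,"ry":0,"rz":-0.5,"fingers":0},{"dx":0.1124,"dy":-0.002,"dz":0.115,"rx":0.1,"ry":0,"rz":-0.5,"fingers":0},{"dx":0.1124,"dy":-0.002,"dz":0.115,"rx":0.1,"ry":0,"rz":-0.5,"fingers":0}]' 55
python3 - <<'E'
from h import *
s=snap('wrist','wrist12'); q=snap('scene','scene12')
a=cv2.resize(q['pixels'][120:240,250:390],None,fx=5,fy=5,interpolation=cv2.INTER_CUBIC); cv2.imwrite('pics/c14.png',a[...,::-1])
s=env.sense(); print(s['ft_force'],s['position'],s['gripper_width'],s['clock']); delta(s['position'],-17.2)
E
```

```text
clock: 13.95
position: [0.5631, 0.1645, 0.1264]
tcp_rot: [0.001, 0.805, 0.594, 0.001]
ft_force: [0.1, 0.3, -2.4]
gripper_width: 0.01
[ 0.04933391  0.35653737 -2.39551489] [0.56303973 0.1644335  0.12649824] 0.009144657086579343 14.05
d(mm) [0. 0. 0.] r [ 0.11 -0.03  0.01]
```

View pics/wrist12.png

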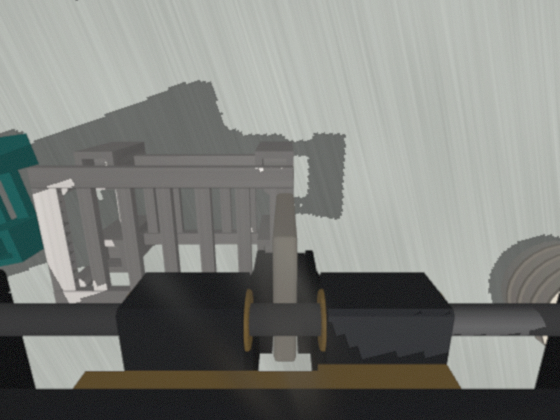

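View pics/c14.png

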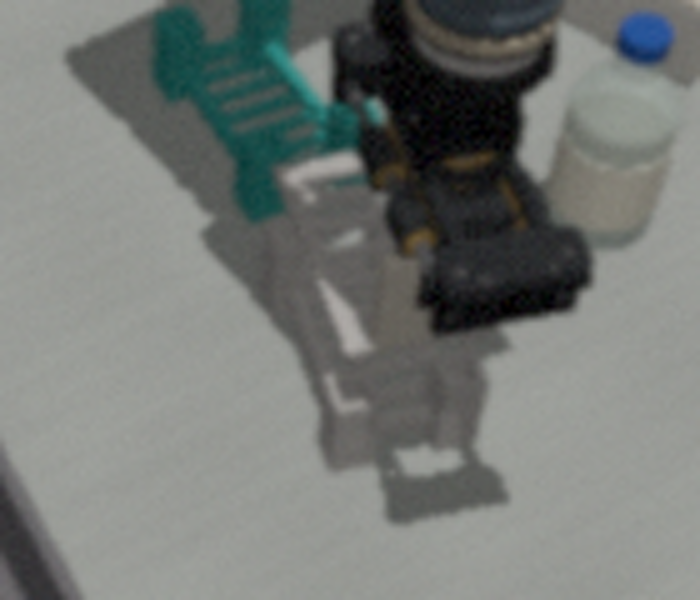

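Run:
```python
from h import *
p,K,T=load('wrist12'); a=cv2.resize(p[120:220,15:325],None,fx=2.58,fy=5,interpolation=cv2.INTER_CUBIC)
a=np.clip(a.astype(float)*1.9,0,255).astype(np.uint8); cv2.imwrite('pics/c15.png',a[...,::-1])
c=np.array([.4973,.1845,.06]);e=np.radians(-17.1); ex=np.array([np.cos(e),np.sin(e),0]); ey=np.array([-ex[1],ex[0],0])
for X in (63,-63):
    for a,b in [(-13.5,13.5),(13.5,13.5),(13.5,-13.5),(-8.5,8.5),(8.5,8.5)]:
        q=proj(K,T,c+ex*(X+a)/1e3+ey*(33+b)/1e3); print(X,a,b,np.round(q,1),np.round((q-[15,120])*[2.58,5]))
```

```text
63 -13.5 13.5 [254.8 151.3] [619. 156.]
63 13.5 13.5 [293.8 151.2] [719. 156.]
63 13.5 -13.5 [293.5 189.1] [718. 345.]
63 -8.5 8.5 [262.2 158.4] [638. 192.]
63 8.5 8.5 [286.5 158.4] [701. 192.]
-63 -13.5 13.5 [ 72.9 151.3] [149. 157.]
-63 13.5 13.5 [111.9 151.3] [250. 157.]
-63 13.5 -13.5 [117.3 189.2] [264. 346.]
-63 -8.5 8.5 [ 81.3 158.5] [171. 193.]
-63 8.5 8.5 [105.7 158.5] [234. 193.]
```

View pics/c15.png

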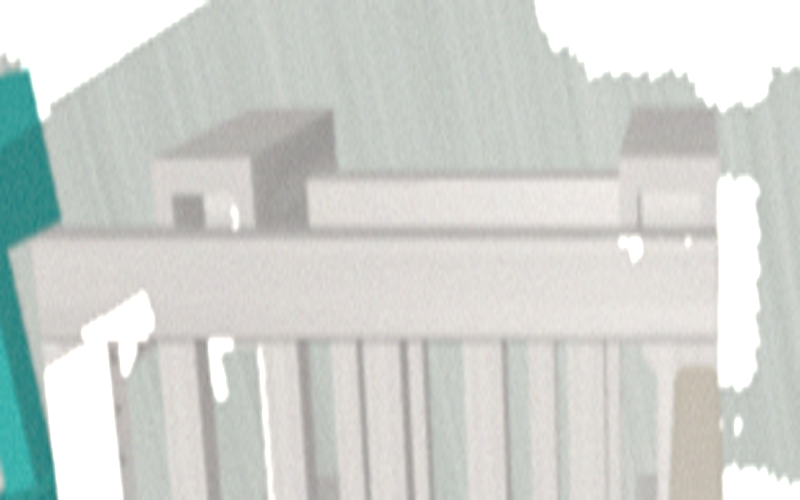

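```bash
python3 -m creep '[{"dx":0,"dy":-0.0003,"dz":0.007,"rx":0,"ry":0,"rz":0,"fingers":0},{"dx":0,"dy":-0.0003,"dz":0.014,"rx":0,"ry":0,"rz":0,"fingers":0},{"dx":0,"dy":-0.0003,"dz":0.019,"rx":0,"ry":0,"rz":0,"fingers":0},{"dx":0,"dy":-0.0003,"dz":0.023,"rx":0,"ry":0,"rz":0,"fingers":0},{"dx":0,"dy":-0.0003,"dz":0.026,"rx":0,"ry":0,"rz":0,"fingers":0},{"dx":0,"dy":-0.0003,"dz":0.026,"rx":0,"ry":0,"rz":0,"fingers":0}]' 55
python3 - <<'E'
from h import *
q=snap('scene','scene13')
a=cv2.resize(q['pixels'][120:240,250:390],None,fx=5,fy=5,interpolation=cv2.INTER_CUBIC); a=np.clip(a.astype(float)*1.4,0,255).astype(np.uint8);cv2.imwrite('pics/c16.png',a[...,::-1])
s=env.sense(); print(s['ft_force'],s['ft_torque'],s['position'],s['gripper_width'],s['clock'])
E
```

```text
clock: 14.8
position: [0.5618, 0.1644, 0.0992]
tcp_rot: [0.0, 0.805, 0.594, -0.0]
ft_force: [0.0, 0.1, -2.8]
gripper_width: 0.0096
[ 0.42804922  0.24852075 -2.78450264] [-0.01696866 -0.18110728 -0.01604409] [0.56198196 0.16439694 0.09945087] 0.00961529201365436 14.85
```

View pics/c16.png

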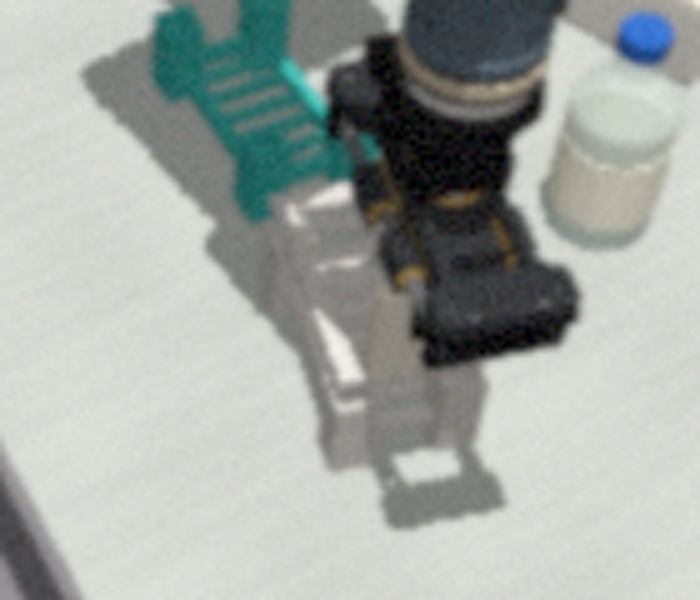

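```bash
python3 -m creep '[{"dx":0,"dy":0.0004,"dz":0.002,"rx":0,"ry":0,"rz":0,"fingers":0},{"dx":0,"dy":0.0004,"dz":0.004,"rx":0,"ry":0,"rz":0,"fingers":0},{"dx":0,"dy":0.0004,"dz":0.006,"rx":0,"ry":0,"rz":0,"fingers":0},{"dx":0,"dy":0.0004,"dz":0.007,"rx":0,"ry":0,"rz":0,"fingers":0},{"dx":0,"dy":0.0004,"dz":0.008,"rx":0,"ry":0,"rz":0,"fingers":0},{"dx":0,"dy":0.0004,"dz":0.008,"rx":0,"ry":0,"rz":0,"fingers":0}]' 55
```

```text
clock: 15.6
position: [0.5623, 0.1643, 0.0914]
tcp_rot: [0.0, 0.805, 0.594, -0.0]
ft_force: [0.5, 0.4, -2.7]
gripper_width: 0.0098
```

Run:
```python
from h import *
s=env.sense(); print(s['ft_force'],s['ft_torque'],s['position'],s['gripper_width'],s['clock'])
```

```text
[ 0.47037198  0.40902191 -2.66263232] [-0.00330618 -0.23298903 -0.03803652] [0.56229552 0.16427029 0.0914342 ] 0.00976627624160087 15.6
```

```bash
python3 -m creep '[{"dx":0,"dy":0,"dz":0.001,"rx":0,"ry":0,"rz":0,"fingers":0},{"dx":0,"dy":0,"dz":0.002,"rx":0,"ry":0,"rz":0,"fingers":0},{"dx":0,"dy":0,"dz":0.0025,"rx":0,"ry":0,"rz":0,"fingers":0},{"dx":0,"dy":0,"dz":0.003,"rx":0,"ry":0,"rz":0,"fingers":0},{"dx":0,"dy":0,"dz":0.003,"rx":0,"ry":0,"rz":0,"fingers":0},{"dx":0,"dy":0,"dz":0.003,"rx":0,"ry":0,"rz":0,"fingers":0}]' 55
```

```text
clock: 16.35
position: [0.5623, 0.1643, 0.0885]
tcp_rot: [0.0, 0.805, 0.594, -0.0]
ft_force: [-0.7, 0.3, -3.0]
gripper_width: 0.0098
```

```bash
python3 -m creep '[{"dx":0,"dy":0,"dz":0.0005,"rx":0,"ry":0,"rz":0,"fingers":0},{"dx":0,"dy":0,"dz":0.001,"rx":0,"ry":0,"rz":0,"fingers":0},{"dx":0,"dy":0,"dz":0.001,"rx":0,"ry":0,"rz":0,"fingers":0},{"dx":0,"dy":0,"dz":0.001,"rx":0,"ry":0,"rz":0,"fingers":0}]' 55
```

```text
clock: 16.85
position: [0.5625, 0.1643, 0.0882]
tcp_rot: [0.0, 0.805, 0.594, 0.0]
ft_force: [-1.8, -0.6, 5.1]
gripper_width: 0.0098
```

```bash
python3 -m creep '[{"dx":0,"dy":0,"dz":0.0006,"rx":0,"ry":0,"rz":0,"fingers":0},{"dx":0,"dy":0,"dz":0.0006,"rx":0,"ry":0,"rz":0,"fingers":0}]' 40
python3 - <<'E'
from h import *
q=snap('scene','scene14')
a=cv2.resize(q['pixels'][120:240,250:390],None,fx=5,fy=5,interpolation=cv2.INTER_CUBIC); a=np.clip(a.astype(float)*1.4,0,255).astype(np.uint8);cv2.imwrite('pics/c17.png',a[...,::-1])
snap('wrist','wrist14')
s=env.sense(); print(s['ft_force'],s['ft_torque'],s['position'],s['gripper_width'],s['clock'])
E
```

```text
clock: 17.1
position: [0.5626, 0.1643, 0.0882]
tcp_rot: [0.0, 0.805, 0.594, 0.0]
ft_force: [-2.0, -0.9, 8.8]
gripper_width: 0.0096
[-2.30388141 -0.37277625  8.69381668] [-0.12095144  0.40040301  0.0330305 ] [0.56262009 0.16427441 0.08814291] 0.009780077481390155 17.2
```

View pics/c17.png

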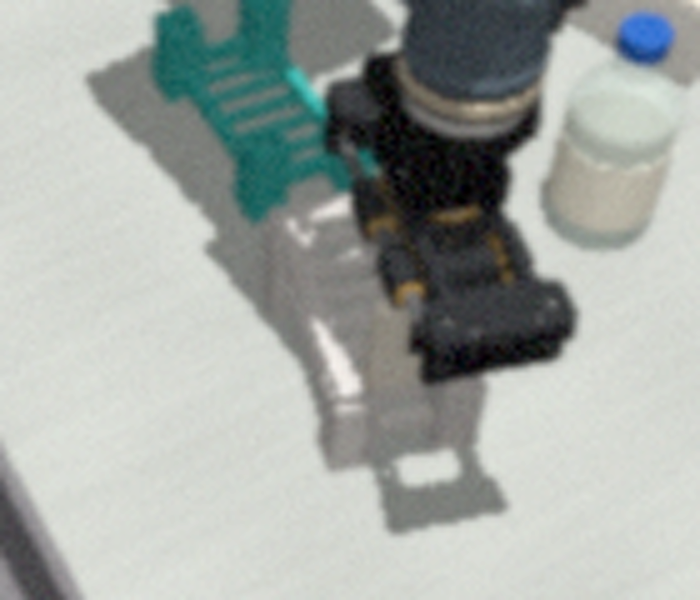

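View pics/wrist14.png

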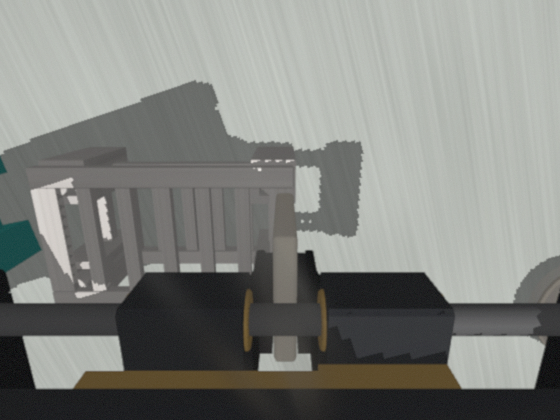

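```bash
python3 -m creep '[{"dx":0,"dy":0,"dz":-0.0005,"rx":0,"ry":0,"rz":0,"fingers":0.01},{"dx":0,"dy":0,"dz":-0.0005,"rx":0,"ry":0,"rz":0,"fingers":0.015},{"dx":0,"dy":0,"dz":-0.0005,"rx":0,"ry":0,"rz":0,"fingers":0.03},{"dx":0,"dy":0,"dz":-0.0005,"rx":0,"ry":0,"rz":0,"fingers":0.04},{"dx":0,"dy":0,"dz":-0.0005,"rx":0,"ry":0,"rz":0,"fingers":0.04},{"dx":0,"dy":0,"dz":-0.0005,"rx":0,"ry":0,"rz":0,"fingers":0.04},{"dx":0,"dy":0,"dz":-0.006,"rx":0,"ry":0,"rz":0,"fingers":0.04},{"dx":0,"dy":0,"dz":-0.02,"rx":0,"ry":0,"rz":0,"fingers":0.04},{"dx":0,"dy":0,"dz":-0.04,"rx":0,"ry":0,"rz":0,"fingers":0.04},{"dx":0,"dy":0,"dz":-0.07,"rx":0,"ry":0,"rz":0,"fingers":0.04},{"dx":0,"dy":0,"dz":-0.11,"rx":0,"ry":0,"rz":0,"fingers":0.04},{"dx":0,"dy":0,"dz":-0.16,"rx":0,"ry":0,"rz":0,"fingers":0.04},{"dx":-0.02,"dy":0,"dz":-0.2,"rx":0,"ry":0,"rz":0,"fingers":0.04},{"dx":-0.06,"dy":0,"dz":-0.21,"rx":0,"ry":0,"rz":0,"fingers":0.04},{"dx":-0.11,"dy":0,"dz":-0.21,"rx":0,"ry":0,"rz":0,"fingers":0.04},{"dx":-0.11,"dy":0,"dz":-0.21,"rx":0,"ry":0,"rz":0,"fingers":0.04},{"dx":-0.11,"dy":0,"dz":-0.21,"rx":0,"ry":0,"rz":0,"fingers":0.04}]' 40
python3 - <<'E'
from h import *
q=snap('scene','scene15')
a=cv2.resize(q['pixels'][120:240,250:390],None,fx=5,fy=5,interpolation=cv2.INTER_CUBIC); a=np.clip(a.astype(float)*1.3,0,255).astype(np.uint8);cv2.imwrite('pics/c18.png',a[...,::-1])
snap('wrist','wrist15');snap('top','top15')
s=env.sense(); print(s['ft_force'],s['position'],s['gripper_width'],s['clock'])
E
```

```text
clock: 19.32
position: [0.5301, 0.0595, 0.2978]
tcp_rot: [0.0, 0.805, 0.593, 0.001]
ft_force: [-0.2, 0.4, -0.2]
gripper_width: 0.0399
[-0.82909338  0.45465892  0.24778073] [0.53007262 0.06025218 0.29704936] 0.04015917848419101 19.475
```

View pics/c18.png

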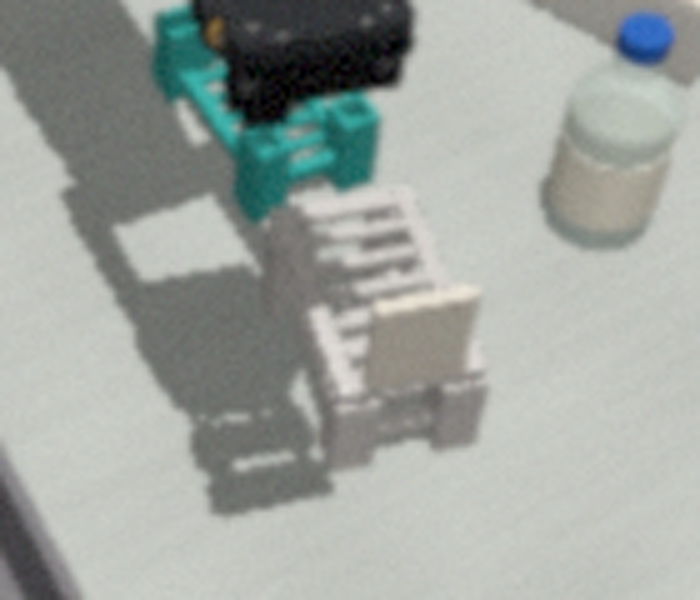

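View pics/wrist15.png

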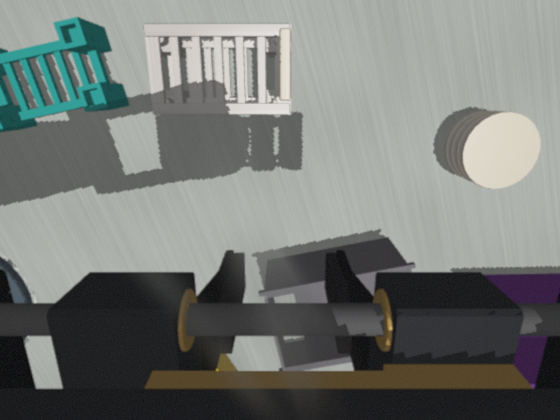

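View pics/scene15.png

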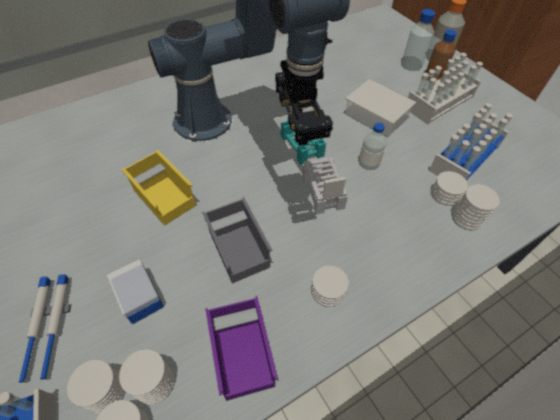

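Run:
```python
from h import *
c=np.array([.4973,.1845,0]);e=np.radians(-17.1); ex=np.array([np.cos(e),np.sin(e),0]); ey=np.array([-ex[1],ex[0],0])
for f,cc in (('wrist15',c),('scene15',np.array([.496,.1842,0]))):
    p,K,T=load(f); b=p.copy()
    P=[proj(K,T,cc+ex*a+ey*d+[0,0,.074]) for a,d in [(.075,.045),(.075,-.045),(-.075,-.045),(-.075,.045)]]
    print(f,np.round(P,1))
    o=np.array([140,15] if f[0]=='w' else [290,140]); a=cv2.resize(p[o[1]:o[1]+110,o[0]:o[0]+160],None,fx=5,fy=5,interpolation=cv2.INTER_CUBIC)
    for q in P: cv2.circle(a,tuple(int(x) for x in (q+.5-o)*5),3,(255,0,0),-1)
    cv2.imwrite('pics/v_'+f+'.png',a[...,::-1])
# bystanders before/after
a,_,_=load('scene0');b,_,_=load('scene15')
d=np.abs(a.astype(int)-b).max(2)
for n,(u,v) in dict(dish=(329,286),bottle=(373,147),tip=(135,292)).items(): print(n,np.percentile(d[v-22:v+22,u-22:u+22],[50,95]))
```

```text
wrist15 [[290.1  22.6]
 [289.7 113.8]
 [152.7 113.8]
 [143.1  22.6]]
scene15 [[347.6 193.2]
 [317.8 199. ]
 [303.4 161.5]
 [331.2 156.6]]
dish [4. 6.]
bottle [4. 7.]
tip [4. 7.]
```

View pics/v_wrist15.png

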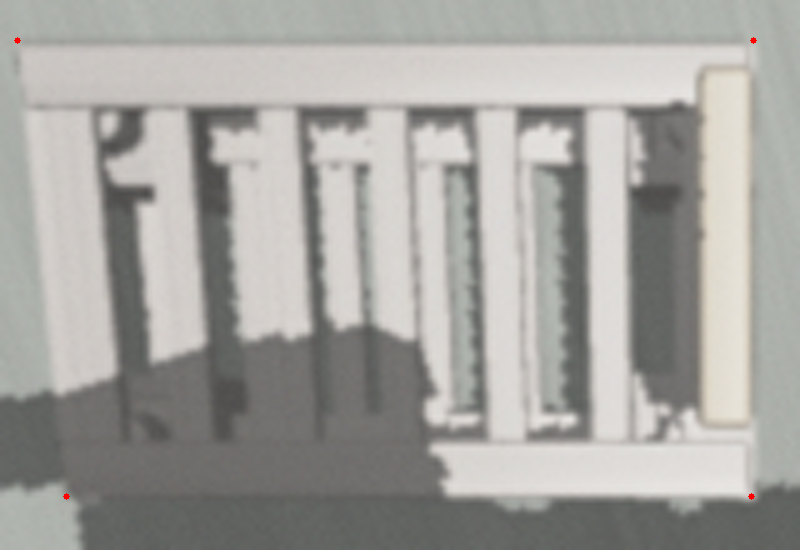

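View pics/v_scene15.png

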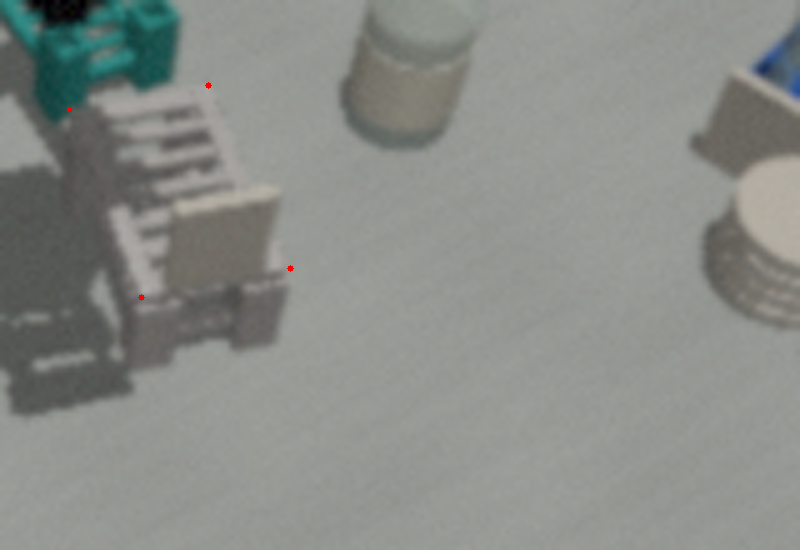

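The shelf corners, at the seated height, agree within about 1 px in the wrist view: predicted (290,23), (290,114), (153,114), (143,23). The scene view shows the shelf sitting just on the post tops. The bystanders have not moved. Handing in.

```bash
python3 -c "
from h import *
print(env.close_job())"
```

```text
the job is handed in; nothing more can be done
None
```

The tier is out of the soak bin and seated level on the aluminium frame, with the gripper released and clear. I handed the job in at about 19.5 s, and no verdict came back. I lifted the handle end to 22°, drew the tier out from under the lip and up over the low wall, then lowered it until the feet touched down. I let go only after contact.

**Checks that passed**
- **Seating height:** the feet made contact at a tool height of 88.2 mm, against 88.4 mm expected for fully home. There was almost no sideways force on the way down.
- **Position and level:** all four shelf corners match their seated positions within about 1 px in the wrist view. The scene camera also shows the shelf sitting on the posts.
- **Surroundings:** the dish stack, reagent bottle and tip box look the same as at the start. I read at most about 10 N of contact force at any point where I checked.

**What failed or disagreed**
- **First grip:** it closed on nothing, pressed the top of the handle with about 6 N and briefly tipped the tier inside the bin by about 5°. The tier settled back when I opened the fingers.
- **Finger reach:** the fingertips appear to reach about 34 mm less far than stated. I went 30 mm lower and gripped again, which held.
- **Wrist camera:** it reads about 1.6 mm off along the jaw direction, and I allowed for that when placing the tier.
- **Scene view:** the predicted corners sit a pixel or two off there, which I put down to calibration.

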